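# Open the flaring-kit case on its stay and put the flaring bar away

### The job

Lift the lid of the grey steel case by its bar handle, then move the knee of the folding stay on the case's right side back through straight to its stop, so that the stay locks and the lid stands up unaided. Then take the flaring bar and lay it gently and flat, screws up, in the empty front tray of the case; leave the wrench and the upright copper coupling where they are.

Things in the scene. Friction and masses are not known exactly. Their poses are not given: they have to be found in the camera images.
- case: Grey steel case, 200 x 280 x 85 mm (x, y, z) without lid, fixed to the bench. Origin: centre of its underside. Axes: x from the front (handle side) to the hinge, y along the hinge to the left, z up. Empty tray in its front half, a black insert full of fittings in the rear half, folding stay on its outer right side (-y)
- front_tray (a point): Centre of the floor of the empty front tray, 46 mm in front of the case's centre, 5 mm above the bench; axes as the case's. Tray 100 mm along x, 272 mm along y. Its 4 mm front and side walls rise to 85 mm above the bench, the divider behind it to 49 mm
- lid_hinge (a point): Middle of the lid's hinge line on the case's far upper edge, 87 mm above the bench; axes as the case's, the hinge runs along y
- lid_handle (a point): Middle of the lid's round bar handle, 12 mm thick, 120 mm along y, ahead of the lid's free edge with a 36 mm gap, a 10 mm rod at each end. Lid shut: 242 mm in front of the hinge line and 10 mm above it (97 mm above the bench), axes as the case's; it swings and turns with the lid. The bar may roll in the fingers
- lid (a joint): Lid angle, rad: 0 shut, grows upward about the hinge. Lid 200 x 282 mm, about 0.6 kg. A damper (6 N m s/rad) slows it both ways: raising at 0.25 rad/s takes 6 to 12 N at the handle; let go at 1.15 it sinks at about 0.04 rad/s, faster when lower. At 1.257 the stay is straight and the lid can rise no more; on the locked stay it stands at about 1.22
- stay_knee (a joint): Knee angle of the folding stay (two flat steel links), rad: 0 lid shut, folded, knee to the front; 2.58 links in line; 2.93 stop, past straight: locked, the lid's weight keeps it there. Below 2.58 it folds again as the lid sinks. Raising the lid alone does not take it past straight
- stay_knob (a point): Middle of the grey knob, 14 mm thick, 34 mm long along y, sticking out right (-y) from the stay's knee; begins 4 mm beyond the links, centre 170 mm right of the case's centre. Moves on an 87 mm circle about stay_pivot. Lid at 1 rad: nearly above the pivot. Pushing it to the hinge side along the circle (5 to 20 N) lifts the lid and locks; locked it is 53 mm behind and 70 mm above the pivot
- stay_pivot (a point): Axis of the stay's lower pivot, level along y with stay_knob: 50 mm above the bench, 110 mm in front of the hinge line; axes as the case's. The upper link runs from the knee up to the lid's right edge, 120 mm from the hinge
- flare_bar: Flaring bar: straight steel bar 190 x 26 x 18 mm (x, y, z), a row of round holes in its upper face, a wing screw near each end (x = +-83 mm, up to 37 mm above the underside), 0.4 kg. Origin: centre of the underside, x along its length. Lies on the bench to the robot's right, wing screws up
- wrench: Bystander: steel open-end wrench 180 mm long, lying beside the bar
- coupling: Bystander: upright copper tube piece, 32 mm wide, 35 mm high, in front of the case
There are look-alikes about, which are no part of the job. Several things look just like the flare_bar: the one meant starts farthest from the robot's base.

How it is judged:
On the way, in this order (a step that is already met when the one before it is completed fails the run):
1. the lid is raised to 0.8 rad or more (value of joint lid above 0.8 rad), for 0.1 s.
2. the stay is locked (knee past 2.8 rad) and carries the lid (above 1.1 rad) with the robot touching neither case, lid nor stay (value of joint stay_knee above 2.8 rad and value of joint lid above 1.1 rad and contact force between each of the arm, the fingers and case below 0.2 N), for 0.3 s.
At the end, for the whole second after the job is handed in: The stay is locked (knee above 2.8 rad) with the lid above 1.1 rad, and the flaring bar lies still, wing screws up, flat (within 0.12 rad) on the floor of the front tray, its underside within 6 mm of that floor (value of joint stay_knee above 2.8 rad and value of joint lid above 1.1 rad and x of flare_bar in the frame of front_tray between -0.05 and 0.05 m and y of flare_bar in the frame of front_tray between -0.06 and 0.06 m and z of flare_bar in the frame of front_tray below 0.006 m and angle between flare_bar's own z axis and vertical below 0.12 rad and linear speed of flare_bar below 0.02 m/s); the robot touches nothing.
It fails at once if the flaring bar is dropped or thrown (over 0.8 m/s out of the fingers) (linear speed of flare_bar above 0.8 m/s and contact force between the fingers and flare_bar below 0.1 N).
It fails at once if the wrench or the copper coupling is moved more than 40 mm (distance of any of wrench, coupling from where it was at the start of the episode above 0.04 m).
It also fails if it takes over 67 s, if anything falls off the work surface, if the arm or the gripper's body presses on something with over 40 N, if the wrist force passes 120 N, or if a joint passes its speed limit or range.

### The arm

A 6-joint arm with a two-finger parallel gripper is mounted at the origin on the work surface. World frame = base frame: x ahead of the robot, y to its left, z up, the work surface at z = 0. Lengths are in m, angles in rad, forces in N, time in s.
With the tool pointing down it reaches from about 0.35 to 0.975 m from the base axis. Payload 4.9 kg.
Tool frame: the origin (TCP) lies at the very end of the fingers, on their centre line; the grasp point (between the pads) lies 19 mm behind it (ctrl.grasp_offset is the distance from the TCP to the grasp point, in m); y points along the fingers, z is the direction in which the jaws open and shut, and the axes are right-handed (so a half turn about y gives the same grasp; the last joint's range is limited). The gripper opens to 85 mm and grips with 20 to 120 N. Pads are 22 mm wide; open, the fingers measure 114 mm over their backs; the gripper's body (76 mm by 85 mm) begins 54 mm behind the grasp point. The pads swing forward as they close: fully open they stand 13 mm farther back than shut.
Start: joints at [1.037, 0.053, 1.613, -0, 1.476, -0.119], TCP at [0.252, 0.572, 0.231] pointing down, gripper open.
Joint ranges: [-3.01, 3.01], [-1.01, 2.22], [0.06, 2.58], [-1.02, 4.17], [0.09, 2.62], [-3.14, 3.14]. Speed limits (rad/s): [2.57, 2.57, 3.14, 3.14, 3.14, 3.14].

### API

Orientations are given as a rotation vector (axis times angle).
In Python, from station import ctrl, eyes, finish_job, find_in, regions_of, pinpoint gives the robot as it stands.
- The arm moves only by the tool play_rows, never from a script. Its argument "moves" is a list of rows, each an object of numbers: "x", "y", "z": the shift along the world's x, y, z in cm; "turn": the turn about the world's z in degrees; "jaw": the finger opening in cm, from 0 to 8.54. A call has 1 to 8 rows; each row shifts and turns the commanded pose from where the row before left it; what a row does not reach is not made up. A row lasts 1/12 s, in which the tool goes at most 41.7 mm and 7.16 degrees, less where a joint would pass 70% of its speed; a pose out of reach is approached as far as the arm can. A call is refused whole if a number of a shift passes 4.17 or a number of a turn 7.16, either way. A call with a gripper value outside its range is refused whole. The fingers move at their own pace and stop on an object; "squeeze" is the grip in N (left out, the last holds). Time passes only in rows, so rows that do not move let the fingers close. It gives the time, the measured TCP pose, the force and the opening at its end, in the units of the state.
- ctrl.get_obs(): the state, without advancing time (a new reading comes with each control period).
- eyes.get_image(name): name is "side" or "top"; returns a dict with "img" (480x640x3 uint8, red, green, blue), "camera_matrix" (3x3 intrinsics, pixels), "cam_to_world" (4x4, takes a point from camera to world coordinates). Camera axes: x right, y up, looking along -z (the intrinsics and any distortion apply to the point x, -y, -z); pixel columns grow to the right and rows downward; lengths in m; the calibration is good to about 2 mm. A picture is of the moment at which its call begins. There is no depth.
- finish_job(): hands the job in, once; it reports no verdict.
Trained networks look in the newest picture that a camera, given by its name, has taken for a name from the list of things; names that differ only in an ending like _2 or _b are one class to them, and where a whole thing is asked for, a point or a joint stands for the part that bears it (a point fixed in the world has none). Each returns a list of dicts, best first, with "score" (0 to 1); they miss things now and then, are a little off and sometimes report something else, mostly with a low value. They report only what shows in the picture. A call takes as long as a camera call. They do not tell look-alikes from the thing itself.
- find_in(camera, query): "point" ([column, row] in pixels, amid what is visible of it).
- regions_of(camera, query): "pixels" (480x640 bool, what is visible of it) and "point" ([column, row] in pixels, amid what is visible of it).
- pinpoint(camera, query): "point" ([column, row] in pixels: a listed point, or the origin of a listed thing).
The state is a dict: "t": time; "q": joint angles; "dq": joint speeds; "effort": joint torques, N m; "tool_pos": TCP position; "tool_rot": TCP orientation; "contact_force": force on the tool from outside, world axes, zero at the start; "wrist_torque": the same for the moment, N m; "opening": finger opening in m.
Only numpy, scipy, OpenCV 4.12 (cv2) and the standard library are available. Lean on these libraries where they do the work, as an engineer would, in place of code of your own. Each camera call takes 0.05 s, during which the arm holds its last target.

## Working session

There is one attempt and no reset: what is moved stays moved. The work goes in short steps, Python scripts to look and compute and a tool call to move; the robot and the scene stay as the last step left them, time stands still between calls to the robot, and variables do not carry over. Pictures are saved under pics/ and viewed, and the job is handed in when it is done.

Besides the shell and the picture viewer there is one more tool, called as name(argument=value, ...), one argument or row to a line, values as JSON. play_rows: Moves the arm, as the interface text tells. Its arguments: {"type":"object","properties":{"moves":{"type":"array"},"squeeze":{"type":"number"}},"required":["moves"]}

```bash
mkdir -p pics; ls
python3 - <<'E'
from station import ctrl, eyes
import cv2
print(ctrl.get_obs())
for n in("side","top"):
    d=eyes.get_image(n); cv2.imwrite(f"pics/{n}0.png",d["img"][:,:,::-1]); print(d["camera_matrix"],d["cam_to_world"])
E
```

```text
pics
{'t': 0.0, 'q': array([ 1.03703380e+00,  5.33640191e-02,  1.61428874e+00, -1.53538823e-05,
        1.47598620e+00, -1.18993877e-01]), 'dq': array([ 0.00015433,  0.00095418, -0.0014655 , -0.00037889,  0.00153937,
       -0.00082787]), 'effort': array([ 1.81374256e-03, -3.93701828e+01, -3.70171559e+01, -2.34507769e-05,
        7.17370378e-03, -1.09106170e-05]), 'tool_pos': array([0.25154502, 0.57147055, 0.23006171]), 'tool_rot': array([-1.54815148,  0.32592844, -0.32491441]), 'contact_force': array([-0.4655417 ,  0.98540648, -0.08038574]), 'wrist_torque': array([-0.01722587, -0.03234855, -0.01654957]), 'opening': 0.0856434276171396}
[[618.33644578   0.         316.70603021]
 [  0.         618.33644578 237.42475406]
 [  0.           0.           1.        ]] [[ 0.74397925  0.51465325 -0.42617709 -0.02003437]
 [-0.66812946  0.56350974 -0.48585985 -0.58201782]
 [-0.00989441  0.64621111  0.76309456  0.92902648]
 [ 0.          0.          0.          1.        ]]
[[454.35651465   0.         320.8005728 ]
 [  0.         454.35651465 240.04661113]
 [  0.           0.           1.        ]] [[-0.02147988  0.99692228 -0.07539616  0.40121586]
 [-0.99975583 -0.02102722  0.00679252 -0.0734197 ]
 [ 0.00518624  0.07552365  0.99713052  1.0979901 ]
 [ 0.          0.          0.          1.        ]]
```

View pics/side0.png

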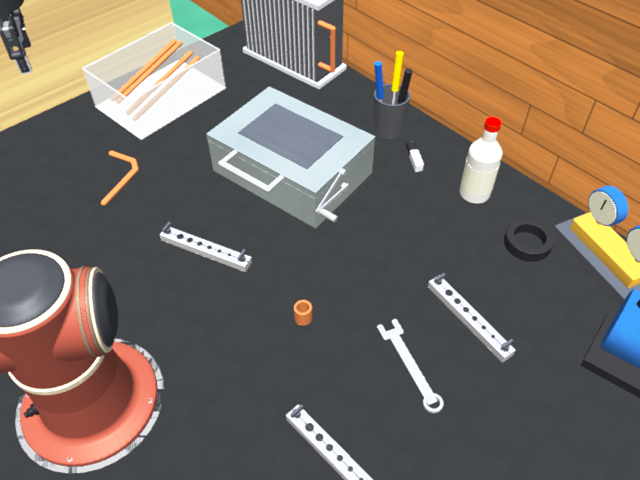

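View pics/top0.png

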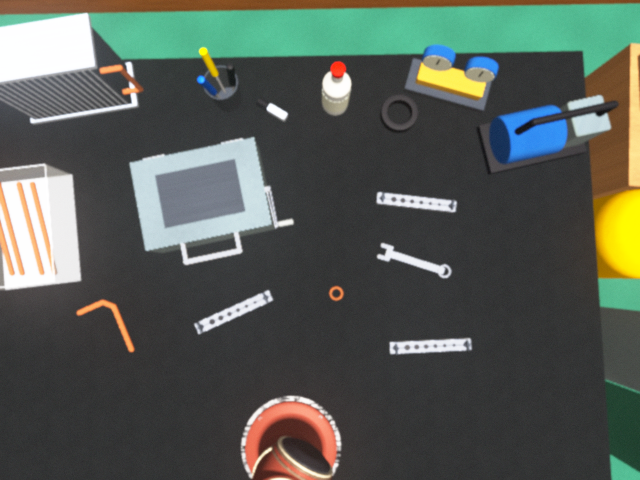

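```bash
cat > h.py <<'E'
import numpy as np, cv2
from station import ctrl, eyes, find_in, regions_of, pinpoint
def cam(n):
    d=eyes.get_image(n); return d
def ray(d,p):
    K=d["camera_matrix"];T=d["cam_to_world"]
    v=np.array([(p[0]-K[0,2])/K[0,0],-(p[1]-K[1,2])/K[1,1],-1.])
    return T[:3,3],T[:3,:3]@v
def atz(d,p,z):
    o,v=ray(d,p); return o+v*(z-o[2])/v[2]
def proj(d,P):
    K=d["camera_matrix"];T=d["cam_to_world"]
    c=T[:3,:3].T@(np.asarray(P)-T[:3,3]); return np.array([K[0,2]+K[0,0]*c[0]/-c[2],K[1,2]-K[1,1]*c[1]/-c[2]])
def tri(ds,ps):
    A=np.zeros((3,3));b=np.zeros(3)
    for d,p in zip(ds,ps):
        o,v=ray(d,p);v=v/np.linalg.norm(v);M=np.eye(3)-np.outer(v,v);A+=M;b+=M@o
    return np.linalg.solve(A,b)
E
python3 - <<'E'
from h import *
D={n:cam(n) for n in("side","top")}
H=dict(lid_handle=.097,stay_knob=None,stay_pivot=.05,lid_hinge=.087,front_tray=.005,case=0,flare_bar=0,coupling=0,wrench=0)
for q,z in H.items():
    for n in D:
        for r in pinpoint(n,q)[:4]:
            p=np.array(r["point"]);print(q,n,round(r["score"],2),p.round(1),atz(D[n],p,z).round(4) if z is not None else '')
# top-view case corners
E
```

```text
lid_handle side 0.67 [244.  176.9] [0.4433 0.1558 0.097 ]
lid_handle top 0.78 [212.7 251.9] [0.4558 0.1584 0.097 ]
lid_handle top 0.55 [284.  221.7] [5.194e-01 4.000e-04 9.700e-02]
stay_knob side 0.8 [328.5 218.3] 
stay_knob top 0.46 [287.9 220.3] 
stay_pivot side 0.56 [354.4 190.6] [0.6078 0.0179 0.05  ]
stay_pivot top 0.69 [279.5 187.7] [0.6049 0.0131 0.05  ]
lid_hinge side 0.85 [322.9 118.1] [0.6828 0.1933 0.087 ]
lid_hinge top 0.75 [192.8 151.8] [0.6839 0.2048 0.087 ]
front_tray side 0.38 [322.4 118.2] [0.7501 0.2693 0.005 ]
case side 0.88 [291.7 169.4] [0.5881 0.1902 0.    ]
case top 0.79 [209.9 202.8] [0.5809 0.1872 0.    ]
flare_bar side 0.95 [206.6 250.2] [0.3194 0.1294 0.    ]
flare_bar side 0.86 [334.2 460.3] [ 0.224 -0.336  0.   ]
flare_bar side 0.7 [466.6 320.2] [ 0.5662 -0.3111  0.    ]
flare_bar top 0.94 [236.5 308.6] [0.324  0.1244 0.    ]
flare_bar top 0.86 [413.4 202.5] [ 0.5714 -0.3089  0.    ]
coupling side 0.71 [303.  316.8] [ 0.3574 -0.1116  0.    ]
coupling side 0.65 [470.  321.5] [ 0.5685 -0.3168 -0.    ]
coupling top 0.62 [335.1 295.7] [ 0.3495 -0.1124  0.    ]
wrench side 0.85 [408.6 367.9] [ 0.4215 -0.306   0.    ]
wrench top 0.73 [416.7 261.4] [ 0.4276 -0.3116  0.    ]
```

Run:
```python
import cv2
a=cv2.imread('pics/top0.png')[120:280,110:310]; b=cv2.imread('pics/side0.png')[80:230,190:390]
cv2.imwrite('pics/c1.png',cv2.resize(a,None,fx=4,fy=3.75*4/3.75,interpolation=2)[:600]); cv2.imwrite('pics/c2.png',cv2.resize(b,None,fx=4,fy=4,interpolation=2))
c=cv2.imread('pics/top0.png')[180:280,360:480];cv2.imwrite('pics/c3.png',cv2.resize(c,None,fx=5,fy=5,interpolation=2))
```

```text
(no output)
```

View pics/c1.png

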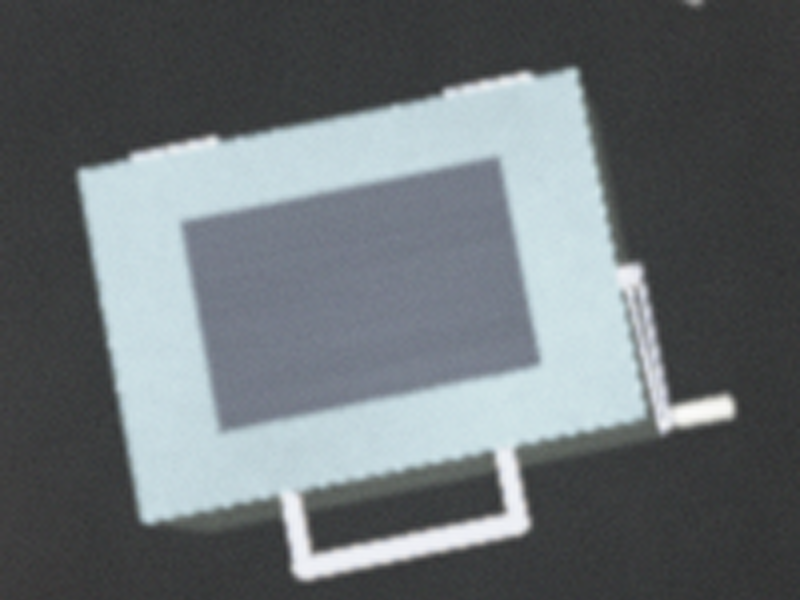

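View pics/c2.png

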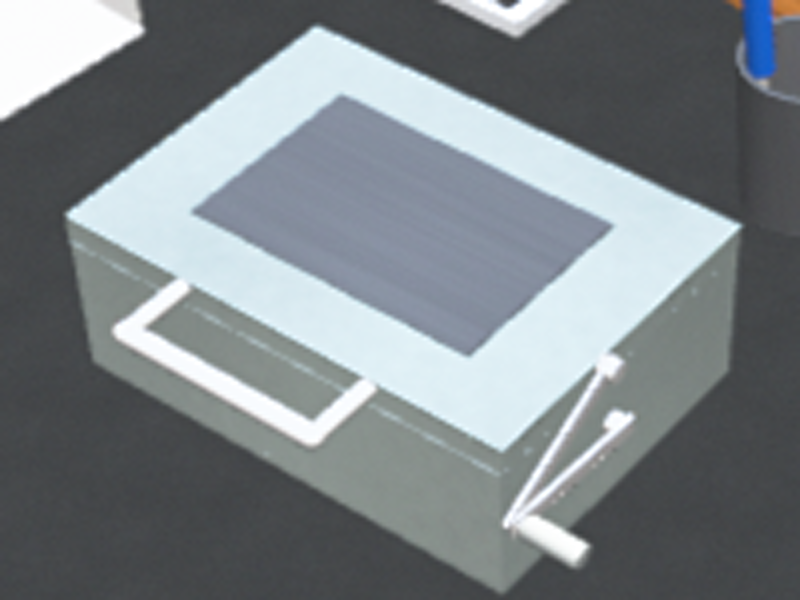

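View pics/c3.png

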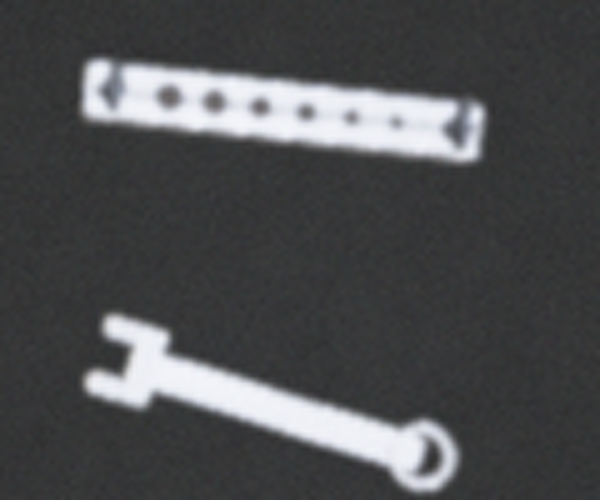

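```bash
cat > fit.py <<'E'
from h import *
from scipy.optimize import least_squares
D={n:cam(n) for n in("side","top")}
t=lambda u,v:np.array([u/4+110,v/4+120]); s=lambda u,v:np.array([u/4+190,v/4+80])
L='L'
obs=[("top",(-.1,.141,L),t(143,523)),("top",(.1,.141,L),t(78,170)),("top",(.1,-.141,L),t(578,68)),("top",(-.1,-.141,L),t(648,418)),
("side",(-.1,.141,L),s(68,215)),("side",(.1,.141,L),s(318,26)),("side",(.1,-.141,L),s(741,228)),("side",(-.1,-.141,L),s(503,452)),
("side",(-.1,-.14,0),s(503,592)),("side",(-.1,.14,0),s(95,362)),("side",(.1,-.14,0),s(730,372)),
("top",(-.142,.06,.097),t(305,568)),("top",(-.142,-.06,.097),t(520,522)),("side",(-.142,.06,.097),s(124,331)),("side",(-.142,-.06,.097),s(309,436))]
def res(p):
    x,y,a,l=p;c,sn=np.cos(a),np.sin(a);r=[]
    for n,P,px in obs:
        z=l if P[2]==L else P[2]
        r.append(proj(D[n],(x+c*P[0]-sn*P[1],y+sn*P[0]+c*P[1],z))-px)
    return np.array(r).ravel()
f=least_squares(res,[.58,.19,-.15+.3,.105]);print(f.x,np.degrees(f.x[2]));print(f.fun.reshape(-1,2).round(1))
x,y,a,l=f.x;R=np.array([[np.cos(a),-np.sin(a)],[np.sin(a),np.cos(a)]])
for nm,P in dict(handle=(-.142,0),hinge=(.1,0),pivot=(-.01,-.17),tray=(-.046,0),locked=(.043,-.17)).items(): print(nm,np.array([x,y])+R@np.array(P))
k=tri([D['top'],D['side']],[(110+704/4,120+410/4),(190+560/4,80+543/4)]);print('knob',k,R.T@(k[:2]-[x,y]))
# bar
u=lambda a,b:(a/5+360,b/5+180)
for px,z in ((u(87,92),.018),(u(483,130),.018)):print('bar end',atz(D['top'],px,z))
for q in ((397,337),(270,293)):pass
E
python3 fit.py
python3 - <<'E'
import cv2
c=cv2.imread('pics/side0.png')[260:380,400:540];cv2.imwrite('pics/c4.png',cv2.resize(c,None,fx=5,fy=5,interpolation=2))
E
```

```text
[0.58549233 0.18394715 0.1844765  0.10140697] 10.569724657349594
[[-0.2 -0.1]
 [ 0.2  0.2]
 [-0.3  0.5]
 [-0.2  0.1]
 [-0.5  0.1]
 [ 0.2 -0. ]
 [ 0.4 -0.3]
 [-0.2  0.1]
 [ 0.   0.6]
 [-0.1 -0.4]
 [-0.2 -0.2]
 [-0.2 -0.1]
 [-0.3  0.3]
 [ 0.7  0.2]
 [ 0.9  0. ]]
handle [0.44590173 0.15789982]
hinge [0.68379557 0.20229035]
pivot [0.60684544 0.01499732]
tray [0.54027284 0.17550928]
locked [0.65894615 0.02471922]
knob [ 0.52295145 -0.00146711  0.05433476] [-0.09549061 -0.17079623]
bar end [ 0.5803105  -0.21885726  0.018     ]
bar end [ 0.55796791 -0.40854677  0.018     ]
```

View pics/c4.png

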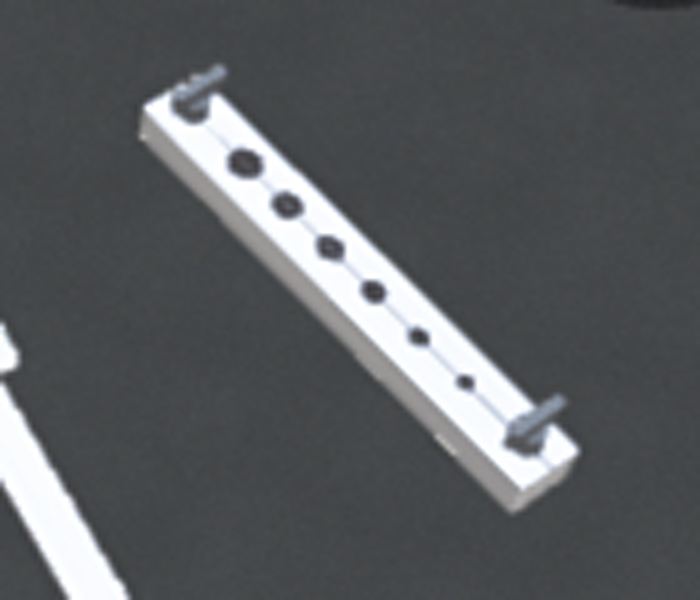

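```bash
cat > st.py <<'E'
from h import *
from scipy.spatial.transform import Rotation as Ro
o=ctrl.get_obs();R=Ro.from_rotvec(o["tool_rot"]).as_matrix()
p=o["tool_pos"];a=0.18448;C=np.array([.58549,.18395]);R2=np.array([[np.cos(a),-np.sin(a)],[np.sin(a),np.cos(a)]])
c=R2.T@(p[:2]-C)
print('t',round(o['t'],2),'tcp',p.round(4),'case(mm)',(c*1000).round(1),'jawyaw',np.degrees(np.arctan2(R[1,2],R[0,2])).round(2),'ydir',R[:,1].round(2),'q',o['q'].round(2),'F',o['contact_force'].round(1),'open',round(o['opening'],4))
E
python3 st.py
```

```text
t 1.2 tcp [0.2519 0.572  0.2313] case(mm) [-256.8  442.6] jawyaw 66.23 ydir [-0. -0. -1.] q [ 1.04  0.05  1.61  0.    1.48 -0.12] F [-0.4 -0.3 -0.5] open 0.0855
```

play_rows(
  moves=[
    {"x": 1.2, "y": -2.6, "z": 0, "turn": -3.5, "jaw": 3.6},
    {"x": 1.2, "y": -2.6, "z": 0, "turn": -3.5, "jaw": 3.6},
    {"x": 1.2, "y": -2.6, "z": -0.5, "turn": -3.5, "jaw": 3.6},
    {"x": 1.2, "y": -2.6, "z": -0.5, "turn": -3.5, "jaw": 3.6},
    {"x": 1.2, "y": -2.6, "z": -0.5, "turn": -3.5, "jaw": 3.6},
    {"x": 1.2, "y": -2.6, "z": -0.5, "turn": -3.5, "jaw": 3.6},
    {"x": 1.2, "y": -2.6, "z": -0.5, "turn": -3.5, "jaw": 3.6},
    {"x": 1.2, "y": -2.6, "z": -0.5, "turn": -3.5, "jaw": 3.6},
  ],
  squeeze=40,
)

```text
t: 1.87
tool_pos: [0.3482, 0.3628, 0.2012]
tool_rot: [-1.452, 0.707, -0.707]
contact_force: [0.1, 0.5, 0.2]
opening: 0.036
```

play_rows(
  moves=[
    {"x": 1.2, "y": -2.6, "z": -0.5, "turn": -3.5, "jaw": 3.6},
    {"x": 1.2, "y": -2.6, "z": -0.5, "turn": -3.5, "jaw": 3.6},
    {"x": 1.2, "y": -2.6, "z": -0.5, "turn": -3.5, "jaw": 3.6},
    {"x": 1.2, "y": -2.6, "z": -0.5, "turn": -3.5, "jaw": 3.6},
    {"x": 1.2, "y": -2.6, "z": -0.5, "turn": -3.5, "jaw": 3.6},
    {"x": 1.2, "y": -2.6, "z": -0.5, "turn": -3.5, "jaw": 3.6},
    {"x": 1.2, "y": -2.6, "z": -0.5, "turn": -3.5, "jaw": 3.6},
    {"x": 1.2, "y": -2.6, "z": -0.5, "turn": -3.5, "jaw": 3.6},
  ],
)

```text
t: 2.53
tool_pos: [0.4443, 0.1547, 0.1614]
tool_rot: [-1.286, 1.078, -1.079]
contact_force: [1.1, -0.2, -0.0]
opening: 0.036
```

```bash
python3 st.py;python3 - <<'E'
from h import *
for n in("side","top"):cv2.imwrite(f"pics/{n}1.png",cam(n)["img"][:,:,::-1])
a=cv2.imread("pics/side1.png")[60:260,170:410];cv2.imwrite("pics/d1.png",cv2.resize(a,None,fx=3,fy=3))
E
```

```text
t 2.53 tcp [0.4443 0.1547 0.1614] case(mm) [-144.1   -2.9] jawyaw 10.06 ydir [ 0.  0. -1.] q [ 0.18 -0.28  2.04  0.    1.38  0.  ] F [ 1.1 -0.2 -0. ] open 0.036
```

View pics/d1.png

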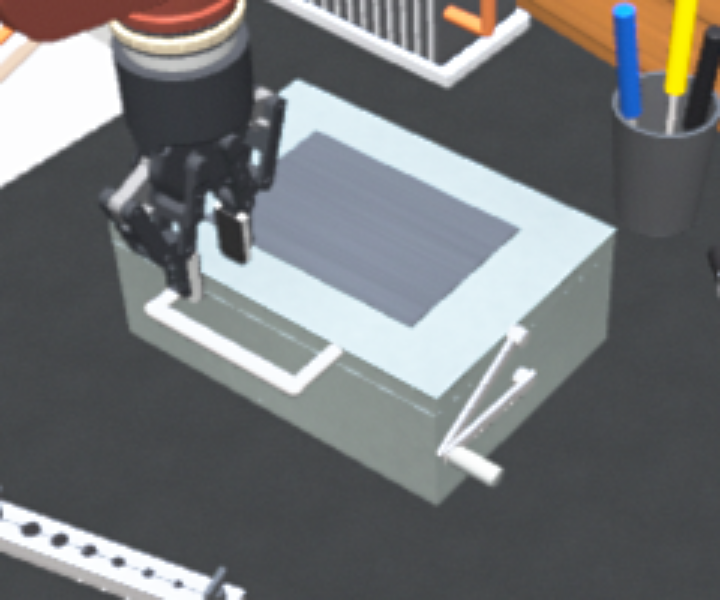

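play_rows(
  moves=[
    {"x": 0.2, "y": 0.3, "z": -1.5, "turn": 0.5, "jaw": 3.6},
    {"z": -2, "jaw": 3.6},
    {"z": -2, "jaw": 3.6},
    {"z": -1.8, "jaw": 3.6},
    {"z": -1.0, "jaw": 3.6},
    {"z": 0, "jaw": 3.6},
  ],
)

```text
invalid input
```

```bash
python3 st.py;python3 - <<'E'
from h import *
for n in("side","top"):cv2.imwrite(f"pics/{n}2.png",cam(n)["img"][:,:,::-1])
a=cv2.imread("pics/side2.png")[100:250,170:370];b=cv2.imread("pics/top2.png")[180:300,140:300];cv2.imwrite("pics/d2.png",np.hstack([cv2.resize(a,(400,300)),cv2.resize(b,(400,300))]))
E
```

```text
t 2.63 tcp [0.4446 0.1531 0.1606] case(mm) [-144.2   -4.5] jawyaw 9.92 ydir [-0. -0. -1.] q [ 0.17 -0.28  2.04 -0.    1.38  0.  ] F [ 0.5  1.  -0. ] open 0.0361
```

View pics/d2.png

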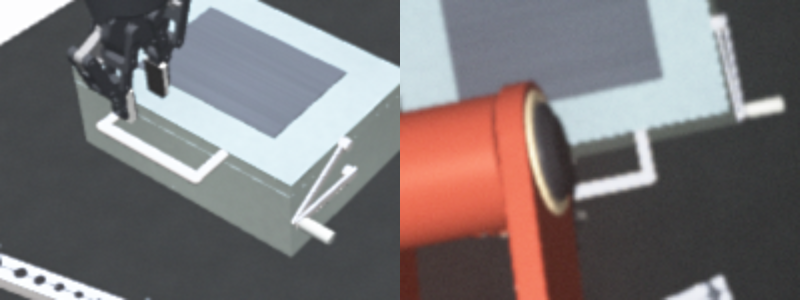

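play_rows(
  moves=[
    {"x": 0.2, "y": 0.5, "z": -1.5, "turn": 0.6, "jaw": 3.6},
    {"x": 0, "y": 0, "z": -2, "turn": 0, "jaw": 3.6},
    {"x": 0, "y": 0, "z": -2, "turn": 0, "jaw": 3.6},
    {"x": 0, "y": 0, "z": -1.8, "turn": 0, "jaw": 3.6},
    {"x": 0, "y": 0, "z": -1.0, "turn": 0, "jaw": 3.6},
    {"x": 0, "y": 0, "z": 0, "turn": 0, "jaw": 3.6},
  ],
)

```text
t: 3.23
tool_pos: [0.4437, 0.1616, 0.0759]
tool_rot: [-1.297, 1.071, -1.065]
contact_force: [-0.0, 0.1, -0.2]
opening: 0.0358
```

```bash
python3 st.py;python3 - <<'E'
from h import *
for n in("side",):cv2.imwrite(f"pics/{n}3.png",cam(n)["img"][:,:,::-1])
a=cv2.imread("pics/side3.png")[100:250,170:370];cv2.imwrite("pics/d3.png",cv2.resize(a,(800,600)))
E
```

```text
t 3.23 tcp [0.4437 0.1616 0.0759] case(mm) [-143.5    4.1] jawyaw 10.95 ydir [-0. -0. -1.] q [ 0.19 -0.17  2.09  0.    1.22  0.  ] F [-0.   0.1 -0.2] open 0.0358
```

View pics/d3.png

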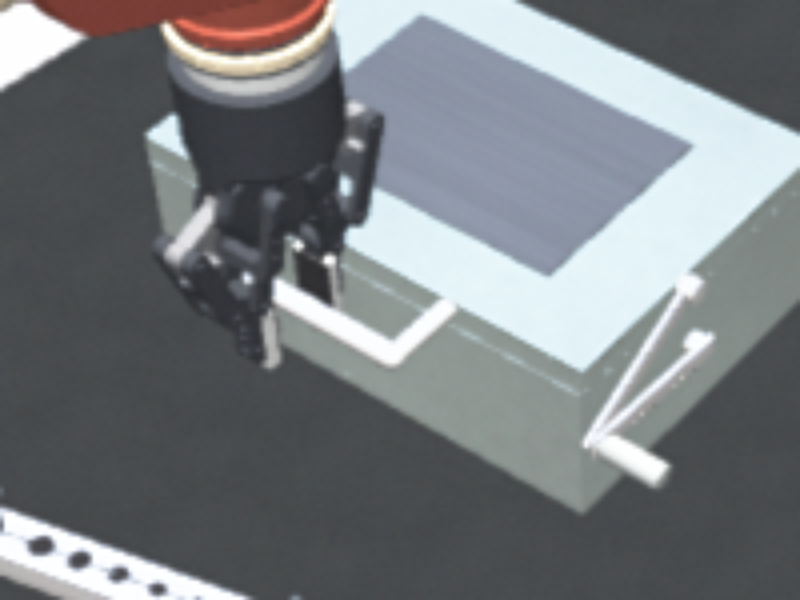

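play_rows(
  moves=[
    {"x": 0.1, "y": 0, "z": 0, "turn": 0, "jaw": 0},
    {"x": 0, "y": 0, "z": 0, "turn": 0, "jaw": 0},
    {"x": 0, "y": 0, "z": 0, "turn": 0, "jaw": 0},
    {"x": 0, "y": 0, "z": 0, "turn": 0, "jaw": 0},
  ],
  squeeze=60,
)

```text
t: 3.62
tool_pos: [0.4466, 0.1612, 0.08]
tool_rot: [-1.294, 1.07, -1.068]
contact_force: [-6.2, -0.3, 4.5]
opening: 0.0098
```

```bash
python3 st.py
python3 - <<'E'
import numpy as np
a=.18448
th=np.arange(0,1.2,.2)
x=-242*np.cos(th)+10*np.sin(th);z=242*np.sin(th)+10*np.cos(th)
for i in range(len(th)): print(th[i].round(2),'dxcase',(x[i]+242).round(1),'wx',((x[i]+242)*np.cos(a)).round(1),'wy',((x[i]+242)*np.sin(a)).round(1),'dz',(z[i]-10).round(1))
# rows at .0267 rad (0.32/s)
d=.0267;n=int(1.17/d)
for k in range(0,n,4):
    t0,t1=k*d,min((k+4)*d,1.18)
    f=lambda t:np.array([-242*np.cos(t)+10*np.sin(t),242*np.sin(t)+10*np.cos(t)])
    D=(f(t1)-f(t0))/4/10; print(k,round(t1,3),(D[0]*np.cos(a)).round(3),(D[0]*np.sin(a)).round(3),D[1].round(3))
E
```

```text
t 3.62 tcp [0.4466 0.1612 0.08  ] case(mm) [-140.7    3.2] jawyaw 10.84 ydir [-0.  0. -1.] q [ 0.19 -0.17  2.09  0.    1.22 -0.  ] F [-6.2 -0.3  4.5] open 0.0098
0.0 dxcase 0.0 wx 0.0 wy 0.0 dz 0.0
0.2 dxcase 6.8 wx 6.7 wy 1.2 dz 47.9
0.4 dxcase 23.0 wx 22.6 wy 4.2 dz 93.4
0.6 dxcase 47.9 wx 47.1 wy 8.8 dz 134.9
0.8 dxcase 80.6 wx 79.2 wy 14.8 dz 170.6
1.0 dxcase 119.7 wx 117.6 wy 22.0 dz 199.0
0 0.107 0.06 0.011 0.643
4 0.214 0.127 0.024 0.633
8 0.32 0.193 0.036 0.616
12 0.427 0.256 0.048 0.591
16 0.534 0.317 0.059 0.56
20 0.641 0.374 0.07 0.523
24 0.748 0.426 0.08 0.479
28 0.854 0.474 0.088 0.43
32 0.961 0.517 0.096 0.376
36 1.068 0.553 0.103 0.318
40 1.175 0.583 0.109 0.257
```

play_rows(
  moves=[
    {"x": 0.05, "y": 0.01, "z": 0.4, "turn": 0, "jaw": 0},
    {"x": 0.06, "y": 0.01, "z": 0.6, "turn": 0, "jaw": 0},
    {"x": 0.06, "y": 0.01, "z": 0.65, "turn": 0, "jaw": 0},
    {"x": 0.06, "y": 0.01, "z": 0.65, "turn": 0, "jaw": 0},
    {"x": 0.12, "y": 0.02, "z": 0.63, "turn": 0, "jaw": 0},
    {"x": 0.12, "y": 0.02, "z": 0.63, "turn": 0, "jaw": 0},
    {"x": 0.12, "y": 0.02, "z": 0.63, "turn": 0, "jaw": 0},
    {"x": 0.13, "y": 0.03, "z": 0.63, "turn": 0, "jaw": 0},
  ],
)

```text
t: 4.28
tool_pos: [0.4525, 0.1623, 0.1262]
tool_rot: [-1.296, 1.072, -1.066]
contact_force: [-4.6, 3.1, -10.7]
opening: 0.0095
```

```bash
python3 st.py;python3 - <<'E'
from h import *
for n in("side",):cv2.imwrite(f"pics/{n}4.png",cam(n)["img"][:,:,::-1])
a=cv2.imread("pics/side4.png")[100:250,170:370];cv2.imwrite("pics/d4.png",cv2.resize(a,(800,600)))
E
```

```text
t 4.28 tcp [0.4525 0.1623 0.1262] case(mm) [-134.7    3.1] jawyaw 10.84 ydir [-0. -0. -1.] q [ 0.19 -0.21  2.04  0.    1.31 -0.  ] F [ -4.6   3.1 -10.7] open 0.0095
```

View pics/d4.png

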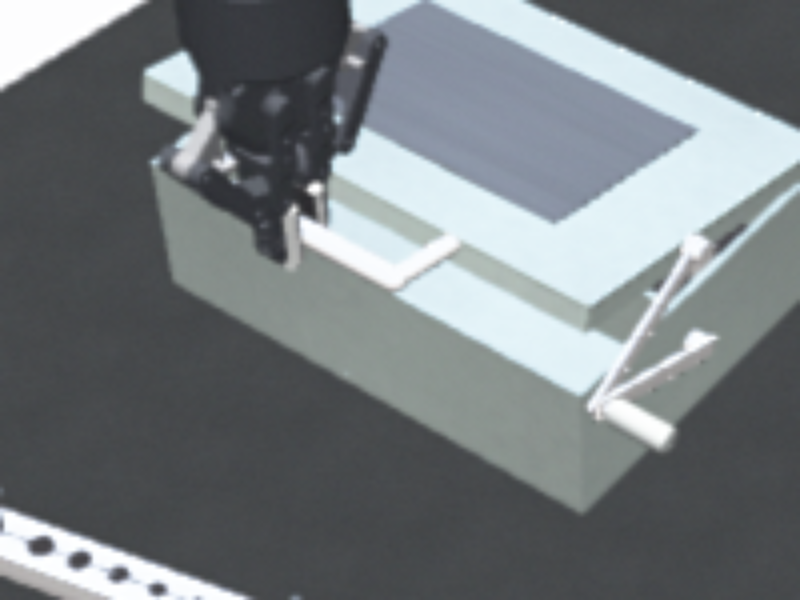

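play_rows(
  moves=[
    {"x": 0.19, "y": 0.04, "z": 0.62, "turn": 0, "jaw": 0},
    {"x": 0.19, "y": 0.04, "z": 0.62, "turn": 0, "jaw": 0},
    {"x": 0.19, "y": 0.04, "z": 0.62, "turn": 0, "jaw": 0},
    {"x": 0.2, "y": 0.04, "z": 0.61, "turn": 0, "jaw": 0},
    {"x": 0.25, "y": 0.05, "z": 0.6, "turn": 0, "jaw": 0},
    {"x": 0.26, "y": 0.05, "z": 0.59, "turn": 0, "jaw": 0},
    {"x": 0.26, "y": 0.05, "z": 0.59, "turn": 0, "jaw": 0},
    {"x": 0.26, "y": 0.05, "z": 0.59, "turn": 0, "jaw": 0},
  ],
)

```text
t: 5.0
tool_pos: [0.4684, 0.1653, 0.174]
tool_rot: [-1.302, 1.076, -1.064]
contact_force: [-15.0, -1.1, -4.6]
opening: 0.0097
```

play_rows(
  moves=[
    {"x": 0.31, "y": 0.06, "z": 0.56, "turn": 0, "jaw": 0},
    {"x": 0.31, "y": 0.06, "z": 0.56, "turn": 0, "jaw": 0},
    {"x": 0.32, "y": 0.06, "z": 0.56, "turn": 0, "jaw": 0},
    {"x": 0.33, "y": 0.06, "z": 0.55, "turn": 0, "jaw": 0},
    {"x": 0.37, "y": 0.07, "z": 0.53, "turn": 0, "jaw": 0},
    {"x": 0.37, "y": 0.07, "z": 0.52, "turn": 0, "jaw": 0},
    {"x": 0.38, "y": 0.07, "z": 0.52, "turn": 0, "jaw": 0},
    {"x": 0.38, "y": 0.07, "z": 0.52, "turn": 0, "jaw": 0},
  ],
)

```text
t: 5.67
tool_pos: [0.4943, 0.1702, 0.2191]
tool_rot: [-1.307, 1.079, -1.062]
contact_force: [-25.6, -2.6, 4.5]
opening: 0.0097
```

```bash
python3 st.py;python3 - <<'E'
from h import *
for n in("side",):cv2.imwrite(f"pics/{n}5.png",cam(n)["img"][:,:,::-1])
a=cv2.imread("pics/side5.png")[50:250,150:416];cv2.imwrite("pics/d5.png",cv2.resize(a,(798,600)))
E
```

```text
t 5.67 tcp [0.4943 0.1702 0.2191] case(mm) [-92.2   3.3] jawyaw 10.87 ydir [-0.02 -0.   -1.  ] q [ 0.19 -0.18  1.85 -0.    1.48 -0.  ] F [-25.6  -2.6   4.5] open 0.0097
```

View pics/d5.png

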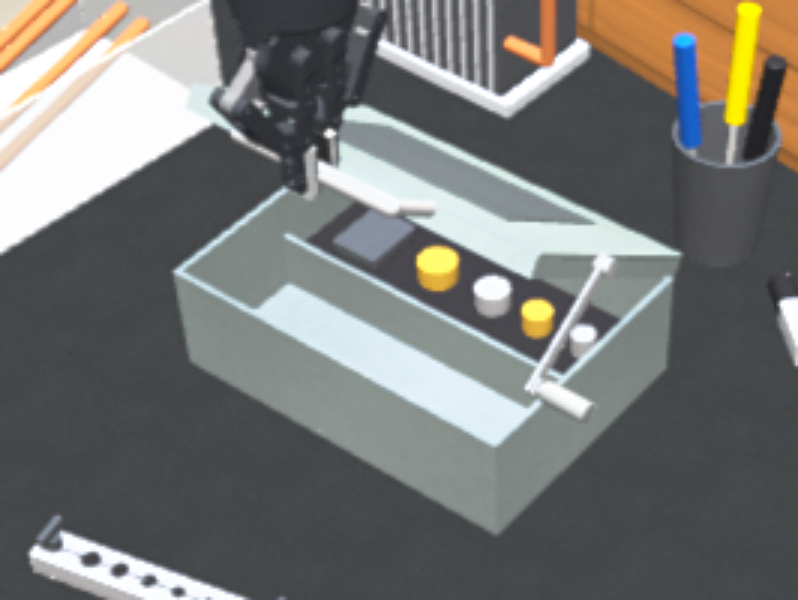

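play_rows(
  moves=[
    {"x": 0.2, "y": 0.06, "z": 0.58, "turn": 0, "jaw": 0},
    {"x": 0.2, "y": 0.06, "z": 0.57, "turn": 0, "jaw": 0},
    {"x": 0.25, "y": 0.07, "z": 0.56, "turn": 0, "jaw": 0},
    {"x": 0.42, "y": 0.08, "z": 0.48, "turn": 0, "jaw": 0},
  ],
)

```text
t: 6.05
tool_pos: [0.5103, 0.1733, 0.2395]
tool_rot: [-1.294, 1.069, -1.069]
contact_force: [-1.0, -0.1, -12.9]
opening: 0.0095
```

```bash
python3 st.py
```

```text
t 6.05 tcp [0.5103 0.1733 0.2395] case(mm) [-75.8   3.3] jawyaw 10.82 ydir [-0. -0. -1.] q [ 0.19 -0.16  1.8  -0.    1.5   0.  ] F [ -1.   -0.1 -12.9] open 0.0095
```

play_rows(
  moves=[
    {"x": 0.43, "y": 0.08, "z": 0.47, "turn": 0, "jaw": 0},
    {"x": 0.44, "y": 0.08, "z": 0.46, "turn": 0, "jaw": 0},
    {"x": 0.45, "y": 0.08, "z": 0.45, "turn": 0, "jaw": 0},
    {"x": 0.46, "y": 0.08, "z": 0.44, "turn": 0, "jaw": 0},
    {"x": 0.47, "y": 0.09, "z": 0.43, "turn": 0, "jaw": 0},
    {"x": 0.48, "y": 0.09, "z": 0.41, "turn": 0, "jaw": 0},
    {"x": 0.49, "y": 0.09, "z": 0.4, "turn": 0, "jaw": 0},
    {"x": 0.5, "y": 0.09, "z": 0.39, "turn": 0, "jaw": 0},
  ],
)

```text
t: 6.72
tool_pos: [0.5481, 0.1805, 0.274]
tool_rot: [-1.293, 1.069, -1.069]
contact_force: [0.4, -0.8, -20.4]
opening: 0.0095
```

```bash
python3 st.py;python3 - <<'E'
from h import *
for n in("side",):cv2.imwrite(f"pics/{n}6.png",cam(n)["img"][:,:,::-1])
a=cv2.imread("pics/side6.png")[50:250,150:416];cv2.imwrite("pics/d6.png",cv2.resize(a,(798,600)))
E
```

```text
t 6.72 tcp [0.5481 0.1805 0.274 ] case(mm) [-37.4   3.4] jawyaw 10.82 ydir [-0. -0. -1.] q [ 0.19 -0.08  1.68 -0.    1.55  0.  ] F [  0.4  -0.8 -20.4] open 0.0095
```

View pics/d6.png

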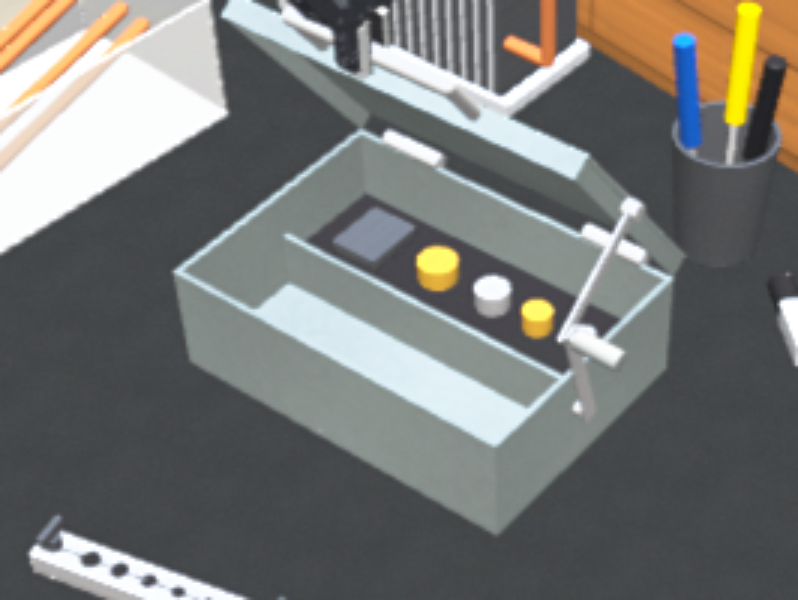

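play_rows(
  moves=[
    {"x": 0.58, "y": 0.1, "z": 0.32, "turn": 0, "jaw": 0},
    {"x": 0.58, "y": 0.1, "z": 0.31, "turn": 0, "jaw": 0},
    {"x": 0.58, "y": 0.1, "z": 0.3, "turn": 0, "jaw": 0},
    {"x": 0.59, "y": 0.1, "z": 0.28, "turn": 0, "jaw": 0},
    {"x": 0.59, "y": 0.1, "z": 0.27, "turn": 0, "jaw": 0},
    {"x": 0.6, "y": 0.1, "z": 0.25, "turn": 0, "jaw": 0},
    {"x": 0.6, "y": 0.1, "z": 0.24, "turn": 0, "jaw": 0},
    {"x": 0.6, "y": 0.1, "z": 0.22, "turn": 0, "jaw": 0},
  ],
)

```text
t: 7.43
tool_pos: [0.5945, 0.1893, 0.3007]
tool_rot: [-1.292, 1.069, -1.067]
contact_force: [-9.7, -0.2, -2.5]
opening: 0.0096
```

```bash
python3 st.py;python3 - <<'E'
from h import *
for n in("side",):cv2.imwrite(f"pics/{n}7.png",cam(n)["img"][:,:,::-1])
a=cv2.imread("pics/side7.png")[0:250,150:483];cv2.imwrite("pics/d7.png",cv2.resize(a,(798,600)))
E
```

```text
t 7.43 tcp [0.5945 0.1893 0.3007] case(mm) [9.9 3.6] jawyaw 10.87 ydir [-0.  0. -1.] q [ 0.19  0.02  1.53  0.    1.59 -0.  ] F [-9.7 -0.2 -2.5] open 0.0096
```

View pics/d7.png

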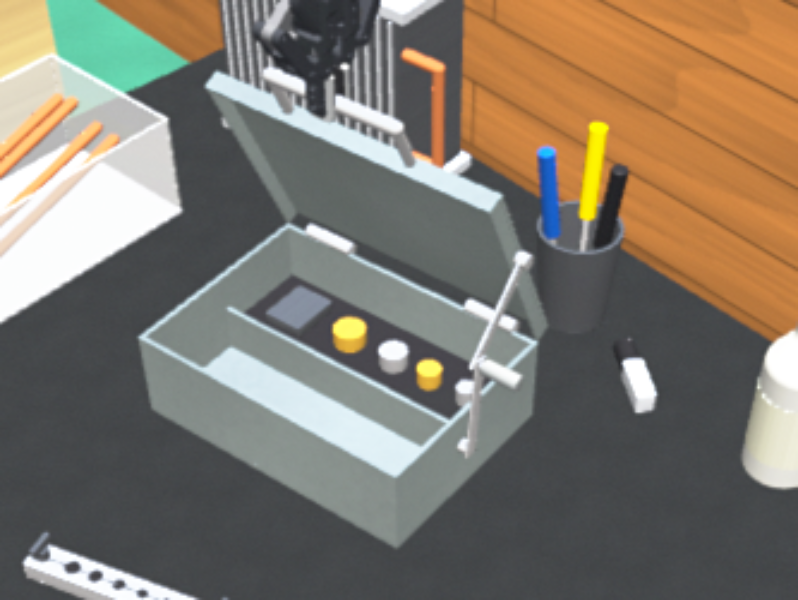

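play_rows(
  moves=[
    {"x": 0.5, "y": 0.1, "z": 0.18, "turn": 0, "jaw": 0},
    {"x": 0, "y": 0, "z": 0, "turn": 0, "jaw": 3.4},
    {"x": 0, "y": 0, "z": 0, "turn": 0, "jaw": 3.4},
    {"x": 0, "y": 0, "z": 0.5, "turn": 0, "jaw": 3.4},
    {"x": 0, "y": 0, "z": 1.8, "turn": 0, "jaw": 3.4},
    {"x": 0, "y": 0, "z": 2.0, "turn": 0, "jaw": 3.4},
    {"x": -0.1, "y": -0.5, "z": 1.2, "turn": -3, "jaw": 4},
    {"x": -0.3, "y": -1.4, "z": 0.4, "turn": -7, "jaw": 4},
  ],
)

```text
t: 8.15
tool_pos: [0.5975, 0.1718, 0.3634]
tool_rot: [-1.207, 1.194, -1.203]
contact_force: [-0.9, 0.2, 0.1]
opening: 0.04
```

play_rows(
  moves=[
    {"x": -0.3, "y": -2, "z": 0, "turn": -7, "jaw": 4},
    {"x": -0.3, "y": -2, "z": 0, "turn": -7, "jaw": 4},
    {"x": -0.3, "y": -2, "z": 0, "turn": -7, "jaw": 4},
    {"x": -0.3, "y": -2, "z": 0, "turn": -7, "jaw": 4},
    {"x": -0.3, "y": -2, "z": 0, "turn": -7, "jaw": 4},
    {"x": -0.4, "y": -2, "z": 0, "turn": -7, "jaw": 4},
    {"x": -0.4, "y": -2, "z": 0, "turn": -7, "jaw": 4},
    {"x": -0.4, "y": -2, "z": 0, "turn": -7, "jaw": 4},
  ],
)

```text
t: 8.82
tool_pos: [0.5695, 0.0096, 0.3602]
tool_rot: [-0.577, 1.874, -1.878]
contact_force: [0.7, 0.5, -0.3]
opening: 0.0399
```

```bash
python3 st.py;python3 - <<'E'
from h import *
for n in("side",):cv2.imwrite(f"pics/{n}8.png",cam(n)["img"][:,:,::-1])
a=cv2.imread("pics/side8.png")[0:250,150:483];cv2.imwrite("pics/d8.png",cv2.resize(a,(798,600)))
E
```

```text
t 8.82 tcp [0.5695 0.0096 0.3602] case(mm) [ -47.7 -168.5] jawyaw -55.51 ydir [ 0.01 -0.   -1.  ] q [-0.11 -0.13  1.58  0.    1.69  0.85] F [ 0.7  0.5 -0.3] open 0.0399
```

View pics/d8.png

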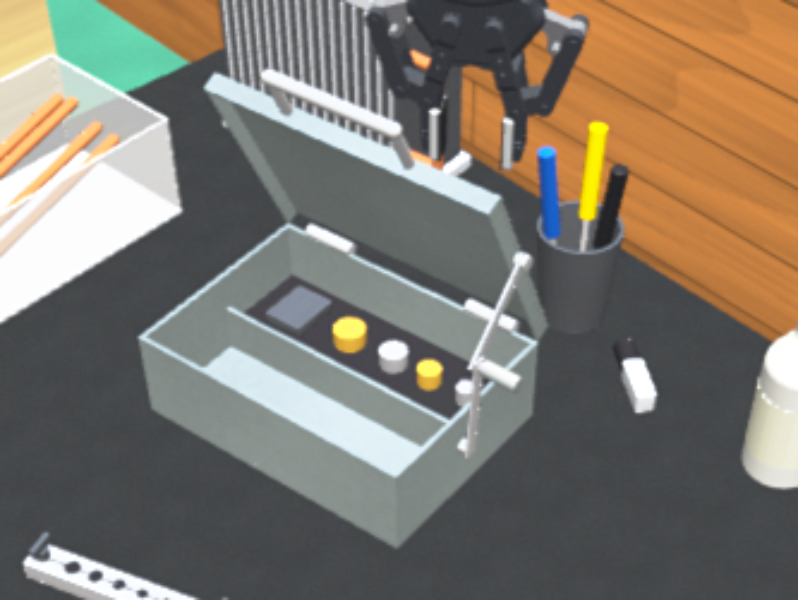

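play_rows(
  moves=[
    {"x": 0, "y": -1.6, "z": 0, "turn": -7, "jaw": 5.4},
    {"x": 0, "y": -1.6, "z": -1, "turn": -7, "jaw": 5.4},
    {"x": 0, "y": -1.2, "z": -3, "turn": -7, "jaw": 5.4},
    {"x": 0, "y": 0, "z": -3.5, "turn": -3.2, "jaw": 5.4},
    {"x": 0, "y": 0, "z": -3.5, "turn": 0, "jaw": 5.4},
    {"x": 0, "y": 0, "z": -3.5, "turn": 0, "jaw": 5.4},
    {"x": 0, "y": 0, "z": -3, "turn": 0, "jaw": 5.4},
    {"x": 0, "y": 0, "z": 0, "turn": 0, "jaw": 5.4},
  ],
)

```text
t: 9.53
tool_pos: [0.5658, -0.0327, 0.1764]
tool_rot: [-0.208, 2.131, -2.125]
contact_force: [-1.1, -0.1, -0.7]
opening: 0.0539
```

```bash
python3 st.py;python3 - <<'E'
from h import *
for n in("side","top"):cv2.imwrite(f"pics/{n}9.png",cam(n)["img"][:,:,::-1])
a=cv2.imread("pics/side9.png")[50:250,230:496];b=cv2.imread("pics/top9.png")[120:270,180:380];cv2.imwrite("pics/d9.png",np.hstack([cv2.resize(a,(400,300)),cv2.resize(b,(400,300))]))
E
```

```text
t 9.53 tcp [ 0.5658 -0.0327  0.1764] case(mm) [ -59.1 -209.4] jawyaw -79.33 ydir [-0.01  0.   -1.  ] q [-0.19 -0.04  1.8   0.    1.39  1.2 ] F [-1.1 -0.1 -0.7] open 0.0539
```

View pics/d9.png

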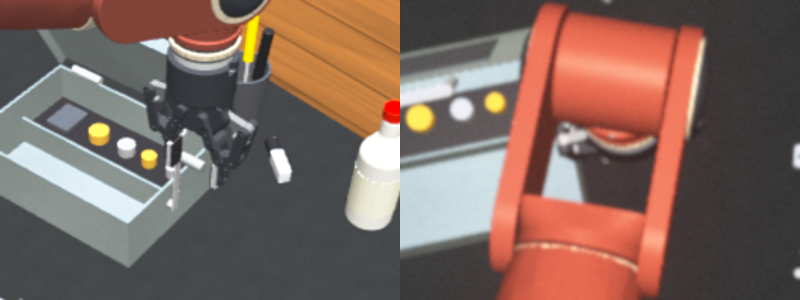

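View pics/side9.png

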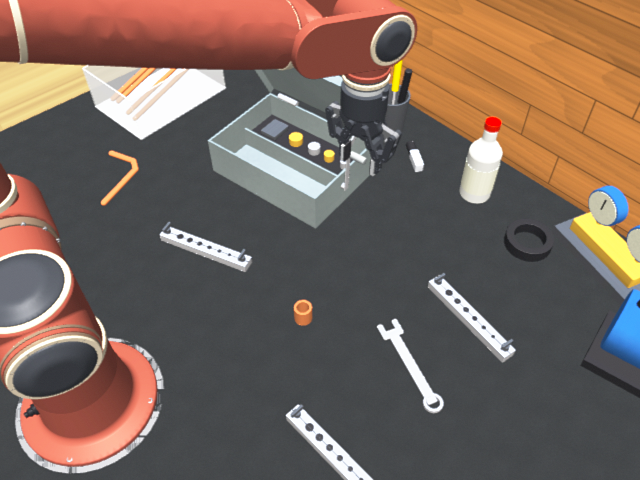

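View pics/top9.png

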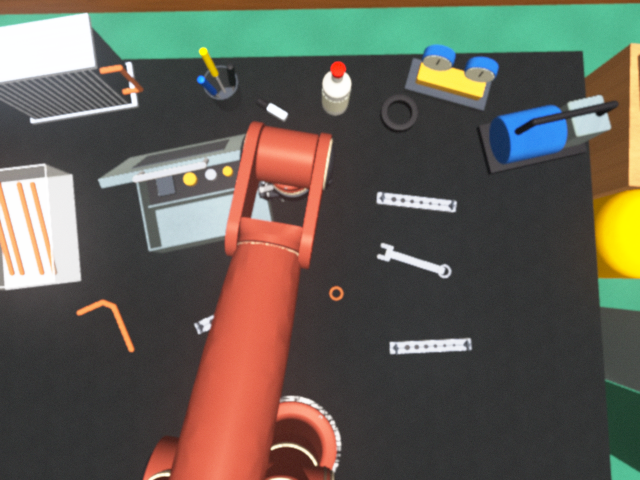

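Run:
```python
from h import *
D={n:cam(n) for n in("side","top")}
print(tri([D['side'],D['top']],[(394,41),(328,160)]))
# left fork edge in top px (240,150) at heights
for z in (.4,.45,.5): print(z,atz(D['top'],(246,130),z),atz(D['top'],(228,245),z),atz(D['top'],(330,150),z))
```

```text
[ 0.56327436 -0.08882863  0.45355789]
0.4 [0.62948057 0.03537564 0.4       ] [0.4493653  0.06466244 0.4       ] [ 0.59491889 -0.09559629  0.4       ]
0.45 [0.613129   0.02758217 0.45      ] [0.44591615 0.05477103 0.45      ] [ 0.58104312 -0.09400769  0.45      ]
0.5 [0.59677743 0.0197887  0.5       ] [0.44246701 0.04487962 0.5       ] [ 0.56716735 -0.09241909  0.5       ]
```

play_rows(
  moves=[
    {"x": 0, "y": 0, "z": -2.5, "turn": 0, "jaw": 5.4},
    {"x": 0, "y": 0, "z": -2.5, "turn": 0, "jaw": 5.4},
    {"x": 0, "y": 0, "z": -2.4, "turn": 0, "jaw": 5.4},
    {"x": 0.5, "y": 0.1, "z": 0, "turn": 0, "jaw": 5.4},
    {"x": 0.8, "y": 0.15, "z": 0, "turn": 0, "jaw": 5.4},
    {"x": 0.8, "y": 0.15, "z": 0, "turn": 0, "jaw": 5.4},
    {"x": 0.6, "y": 0.11, "z": 0, "turn": 0, "jaw": 5.4},
    {"x": 0.4, "y": 0.07, "z": 0, "turn": 0, "jaw": 5.4},
  ],
)

```text
t: 10.4
tool_pos: [0.6011, -0.028, 0.1112]
tool_rot: [-0.2, 2.122, -2.125]
contact_force: [-10.2, -3.0, 4.3]
opening: 0.0539
```

```bash
python3 st.py;python3 - <<'E'
from h import *
for n in("side","top"):cv2.imwrite(f"pics/{n}10.png",cam(n)["img"][:,:,::-1])
a=cv2.imread("pics/side10.png")[50:250,230:496];cv2.imwrite("pics/d10.png",cv2.resize(a,(798,600)))
E
```

```text
t 10.4 tcp [ 0.6011 -0.028   0.1112] case(mm) [ -23.6 -211.2] jawyaw -79.29 ydir [-0. -0. -1.] q [-0.17  0.1   1.77 -0.    1.27  1.21] F [-10.2  -3.    4.3] open 0.0539
```

View pics/d10.png

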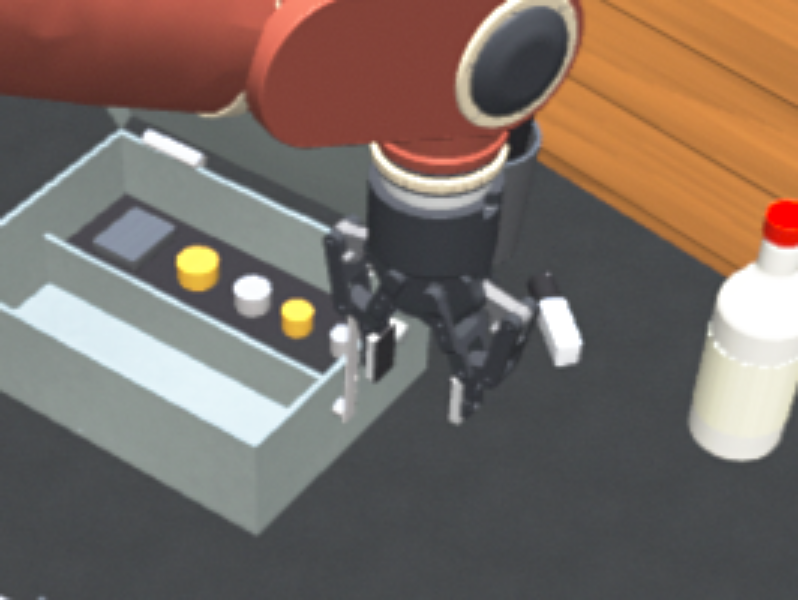

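play_rows(
  moves=[
    {"x": 0.35, "y": 0.06, "z": 0, "turn": 0, "jaw": 5.4},
    {"x": 0.35, "y": 0.06, "z": 0, "turn": 0, "jaw": 5.4},
    {"x": 0.35, "y": 0.07, "z": -0.05, "turn": 0, "jaw": 5.4},
    {"x": 0.35, "y": 0.07, "z": -0.1, "turn": 0, "jaw": 5.4},
  ],
)

```text
t: 10.83
tool_pos: [0.6138, -0.0252, 0.1085]
tool_rot: [-0.201, 2.124, -2.125]
contact_force: [-7.7, -1.1, 5.7]
opening: 0.0539
```

```bash
python3 st.py
```

```text
t 10.83 tcp [ 0.6138 -0.0252  0.1085] case(mm) [ -10.5 -210.8] jawyaw -79.32 ydir [-0. -0. -1.] q [-0.16  0.13  1.74 -0.    1.27  1.22] F [-7.7 -1.1  5.7] open 0.0539
```

play_rows(
  moves=[
    {"x": 0.35, "y": 0.06, "z": -0.1, "turn": 0, "jaw": 5.4},
    {"x": 0.35, "y": 0.06, "z": -0.1, "turn": 0, "jaw": 5.4},
    {"x": 0.35, "y": 0.07, "z": -0.1, "turn": 0, "jaw": 5.4},
    {"x": 0.35, "y": 0.07, "z": -0.1, "turn": 0, "jaw": 5.4},
    {"x": 0.35, "y": 0.07, "z": -0.1, "turn": 0, "jaw": 5.4},
    {"x": 0.35, "y": 0.06, "z": -0.1, "turn": 0, "jaw": 5.4},
  ],
)

```text
t: 11.33
tool_pos: [0.636, -0.021, 0.1012]
tool_rot: [-0.195, 2.123, -2.124]
contact_force: [-0.8, 0.2, -0.0]
opening: 0.0539
```

```bash
python3 st.py;python3 - <<'E'
from h import *
for n in("side","top"):cv2.imwrite(f"pics/{n}11.png",cam(n)["img"][:,:,::-1])
a=cv2.imread("pics/side11.png")[50:250,230:496];cv2.imwrite("pics/d11.png",cv2.resize(a,(798,600)))
E
```

```text
t 11.33 tcp [ 0.636  -0.021   0.1012] case(mm) [  12.  -210.8] jawyaw -79.37 ydir [ 0. -0. -1.] q [-0.15  0.19  1.69  0.    1.26  1.24] F [-0.8  0.2 -0. ] open 0.0539
```

View pics/d11.png

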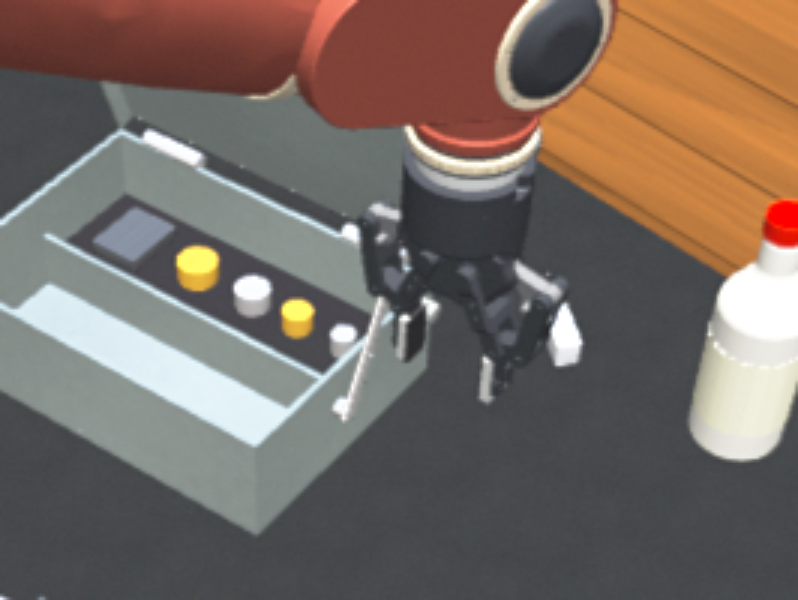

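play_rows(
  moves=[
    {"x": 0.35, "y": 0.06, "z": -0.1, "turn": 0, "jaw": 5.4},
    {"x": 0.35, "y": 0.06, "z": -0.1, "turn": 0, "jaw": 5.4},
    {"x": 0.35, "y": 0.07, "z": 0, "turn": 0, "jaw": 5.4},
    {"x": 0.25, "y": 0.04, "z": 0, "turn": 0, "jaw": 5.4},
  ],
)

```text
t: 11.77
tool_pos: [0.6472, -0.0188, 0.0977]
tool_rot: [-0.201, 2.125, -2.125]
contact_force: [-3.2, -0.2, -2.7]
opening: 0.0538
```

```bash
python3 st.py
```

```text
t 11.77 tcp [ 0.6472 -0.0188  0.0977] case(mm) [  23.5 -210.7] jawyaw -79.35 ydir [-0. -0. -1.] q [-0.14  0.22  1.66 -0.    1.26  1.24] F [-3.2 -0.2 -2.7] open 0.0538
```

play_rows(
  moves=[
    {"x": 0.2, "y": 0.04, "z": 0, "turn": 0, "jaw": 5.4},
    {"x": 0.2, "y": 0.04, "z": 0, "turn": 0, "jaw": 5.4},
    {"x": 0, "y": 0, "z": 0, "turn": 0, "jaw": 5.4},
  ],
)

```text
t: 12.02
tool_pos: [0.6506, -0.0181, 0.0971]
tool_rot: [-0.202, 2.126, -2.126]
contact_force: [-4.4, -1.2, -2.8]
opening: 0.0539
```

```bash
python3 st.py
```

```text
t 12.02 tcp [ 0.6506 -0.0181  0.0971] case(mm) [  26.9 -210.6] jawyaw -79.35 ydir [-0. -0. -1.] q [-0.14  0.23  1.65 -0.    1.27  1.24] F [-4.4 -1.2 -2.8] open 0.0539
```

play_rows(
  moves=[
    {"x": 0.2, "y": 0.04, "z": 0, "turn": 0, "jaw": 5.4},
    {"x": 0.2, "y": 0.04, "z": 0, "turn": 0, "jaw": 5.4},
    {"x": 0, "y": 0, "z": 0, "turn": 0, "jaw": 5.4},
  ],
)

```text
t: 12.27
tool_pos: [0.6511, -0.0179, 0.0968]
tool_rot: [-0.214, 2.129, -2.13]
contact_force: [-16.8, -4.0, 3.0]
opening: 0.0538
```

```bash
python3 st.py;python3 - <<'E'
from h import *
for n in("side","top"):cv2.imwrite(f"pics/{n}12.png",cam(n)["img"][:,:,::-1])
a=cv2.imread("pics/side12.png")[50:250,230:496];cv2.imwrite("pics/d12.png",cv2.resize(a,(798,600)))
E
```

```text
t 12.27 tcp [ 0.6511 -0.0179  0.0968] case(mm) [  27.5 -210.5] jawyaw -79.28 ydir [-0.01 -0.   -1.  ] q [-0.14  0.23  1.65 -0.    1.28  1.24] F [-16.8  -4.    3. ] open 0.0538
```

View pics/d12.png

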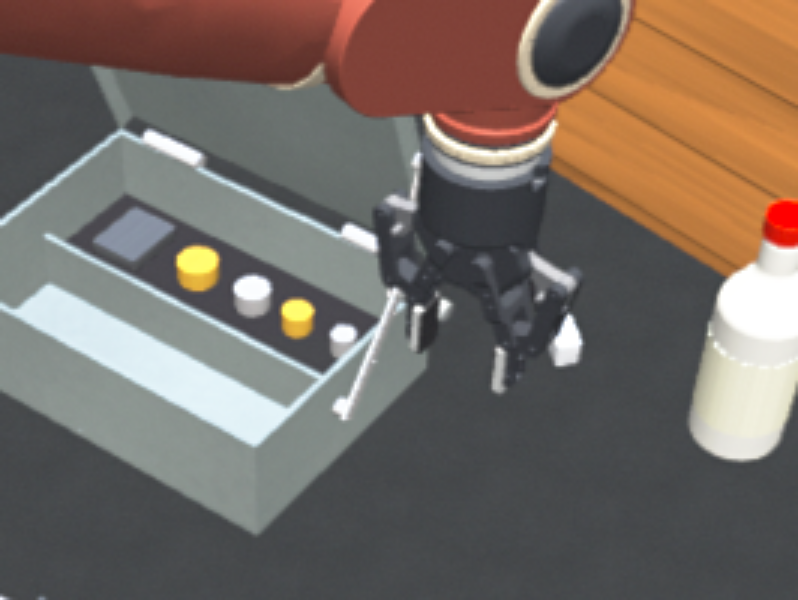

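play_rows(
  moves=[
    {"x": -1, "y": -0.2, "z": 0, "turn": 0, "jaw": 5.4},
    {"x": -2, "y": -0.4, "z": 0, "turn": 0, "jaw": 5.4},
    {"x": -2, "y": -1.5, "z": 0, "turn": 0, "jaw": 5.4},
    {"x": -1, "y": -3, "z": 0, "turn": 0, "jaw": 5.4},
    {"x": -0.6, "y": -3, "z": 0.5, "turn": 6, "jaw": 5.4},
    {"x": -0.6, "y": -3, "z": 0.5, "turn": 7, "jaw": 5.4},
    {"x": -0.5, "y": -3, "z": 0.5, "turn": 7, "jaw": 5.4},
    {"x": 0, "y": -3, "z": 0.5, "turn": 7, "jaw": 5.4},
  ],
)

```text
t: 13.03
tool_pos: [0.5796, -0.1898, 0.1205]
tool_rot: [-0.629, 1.836, -1.841]
contact_force: [-0.1, 0.4, 0.1]
opening: 0.0543
```

```bash
python3 st.py;python3 - <<'E'
from h import *
for n in("side","top"):cv2.imwrite(f"pics/{n}13.png",cam(n)["img"][:,:,::-1])
a=cv2.imread("pics/side13.png")[0:250,150:483];cv2.imwrite("pics/d13.png",cv2.resize(a,(798,600)))
E
```

```text
t 13.03 tcp [ 0.5796 -0.1898  0.1205] case(mm) [ -74.3 -366.3] jawyaw -52.04 ydir [ 0. -0. -1.] q [-0.44  0.11  1.75  0.    1.28  0.47] F [-0.1  0.4  0.1] open 0.0543
```

View pics/d13.png

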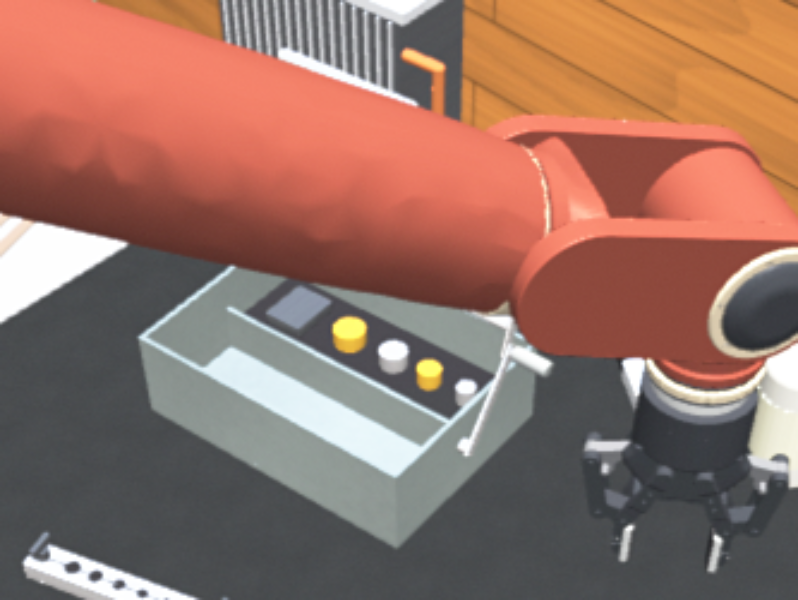

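play_rows(
  moves=[
    {"x": -0.15, "y": -1.8, "z": -0.3, "turn": 6.5, "jaw": 5.4},
    {"x": -0.15, "y": -1.8, "z": -0.3, "turn": 6.5, "jaw": 5.4},
    {"x": -0.15, "y": -1.8, "z": -0.6, "turn": 6.5, "jaw": 5.4},
    {"x": -0.15, "y": -1.8, "z": -0.6, "turn": 6.5, "jaw": 5.4},
    {"x": -0.15, "y": -1.8, "z": -0.6, "turn": 6.5, "jaw": 5.4},
    {"x": -0.15, "y": -1.8, "z": -0.6, "turn": 6.5, "jaw": 5.4},
    {"x": -0.15, "y": -1.6, "z": -0.6, "turn": 6.3, "jaw": 5.4},
    {"x": 0, "y": 0, "z": 0, "turn": 0, "jaw": 5.4},
  ],
)

```text
t: 13.8
tool_pos: [0.5687, -0.3141, 0.0823]
tool_rot: [-1.147, 1.299, -1.301]
contact_force: [0.3, 0.2, -0.2]
opening: 0.0542
```

```bash
python3 st.py;python3 - <<'E'
from h import *
for n in("side","top"):cv2.imwrite(f"pics/{n}14.png",cam(n)["img"][:,:,::-1])
a=cv2.imread("pics/side14.png")[200:400,380:600];b=cv2.imread("pics/side14.png")[0:250,150:483];cv2.imwrite("pics/d14.png",np.hstack([cv2.resize(a,(400,364)),cv2.resize(b,(400,364))]))
E
```

```text
t 13.8 tcp [ 0.5687 -0.3141  0.0823] case(mm) [-107.9 -486.5] jawyaw -7.12 ydir [ 0. -0. -1.] q [-0.62  0.24  1.67  0.    1.23 -0.49] F [ 0.3  0.2 -0.2] open 0.0542
```

View pics/d14.png

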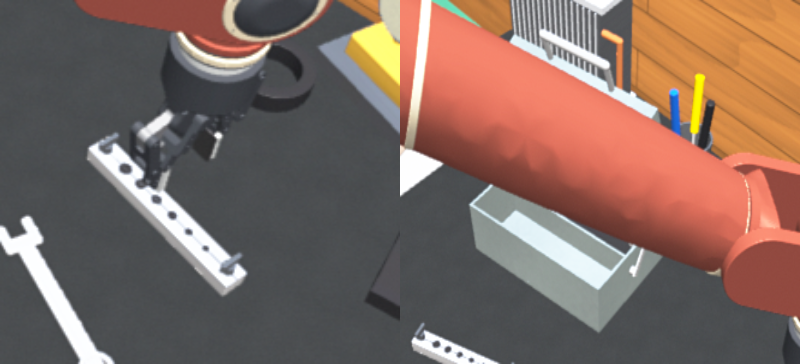

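play_rows(
  moves=[
    {"x": 0, "y": 0, "z": -2, "turn": 0.4, "jaw": 4.6},
    {"x": 0, "y": 0, "z": -2.5, "turn": 0, "jaw": 4.6},
    {"x": 0, "y": 0, "z": -2, "turn": 0, "jaw": 4.6},
    {"x": 0, "y": 0, "z": -1.0, "turn": 0, "jaw": 4.6},
    {"x": 0, "y": 0, "z": -0.2, "turn": 0, "jaw": 4.6},
    {"x": 0, "y": 0, "z": 0, "turn": 0, "jaw": 4.6},
  ],
)

```text
t: 14.4
tool_pos: [0.5687, -0.3114, 0.0057]
tool_rot: [-1.152, 1.295, -1.294]
contact_force: [1.1, -0.3, 1.5]
opening: 0.046
```

```bash
python3 st.py
```

```text
t 14.4 tcp [ 0.5687 -0.3114  0.0057] case(mm) [-107.4 -483.8] jawyaw -6.68 ydir [-0.  0. -1.] q [-0.62  0.33  1.7   0.    1.11 -0.5 ] F [ 1.1 -0.3  1.5] open 0.046
```

play_rows(
  moves=[
    {"x": 0, "y": 0, "z": -0.1, "turn": 0, "jaw": 0},
    {"x": 0, "y": 0, "z": 0, "turn": 0, "jaw": 0},
    {"x": 0, "y": 0, "z": 0, "turn": 0, "jaw": 0},
    {"x": 0, "y": 0, "z": 0, "turn": 0, "jaw": 0},
    {"x": 0, "y": 0, "z": 0, "turn": 0, "jaw": 0},
  ],
  squeeze=80,
)

```text
t: 14.82
tool_pos: [0.5699, -0.3129, 0.0071]
tool_rot: [-1.15, 1.291, -1.297]
contact_force: [-0.3, 2.4, 6.3]
opening: 0.0239
```

```bash
python3 st.py
```

```text
t 14.82 tcp [ 0.5699 -0.3129  0.0071] case(mm) [-106.5 -485.6] jawyaw -6.68 ydir [ 0. -0. -1.] q [-0.62  0.33  1.69  0.    1.11 -0.5 ] F [-0.3  2.4  6.3] open 0.0239
```

play_rows(
  moves=[
    {"x": 0, "y": 0, "z": 0.3, "turn": 0, "jaw": 0},
    {"x": 0, "y": 0, "z": 1, "turn": 0, "jaw": 0},
    {"x": 0, "y": 0, "z": 2, "turn": 0, "jaw": 0},
    {"x": 0, "y": 0, "z": 2.5, "turn": 0, "jaw": 0},
    {"x": 0, "y": 0, "z": 2.5, "turn": 0, "jaw": 0},
    {"x": 0, "y": 0, "z": 2, "turn": 0, "jaw": 0},
  ],
)

```text
t: 15.32
tool_pos: [0.5681, -0.3122, 0.1093]
tool_rot: [-1.152, 1.294, -1.295]
contact_force: [0.2, -0.6, -3.1]
opening: 0.0238
```

```bash
python3 st.py;python3 - <<'E'
from h import *
for n in("side","top"):cv2.imwrite(f"pics/{n}15.png",cam(n)["img"][:,:,::-1])
a=cv2.imread("pics/side15.png")[150:390,340:600];cv2.imwrite("pics/d15.png",cv2.resize(a,(650,600)))
E
```

```text
t 15.32 tcp [ 0.5681 -0.3122  0.1093] case(mm) [-108.1 -484.6] jawyaw -6.67 ydir [-0. -0. -1.] q [-0.62  0.21  1.66 -0.    1.28 -0.5 ] F [ 0.2 -0.6 -3.1] open 0.0238
```

View pics/d15.png

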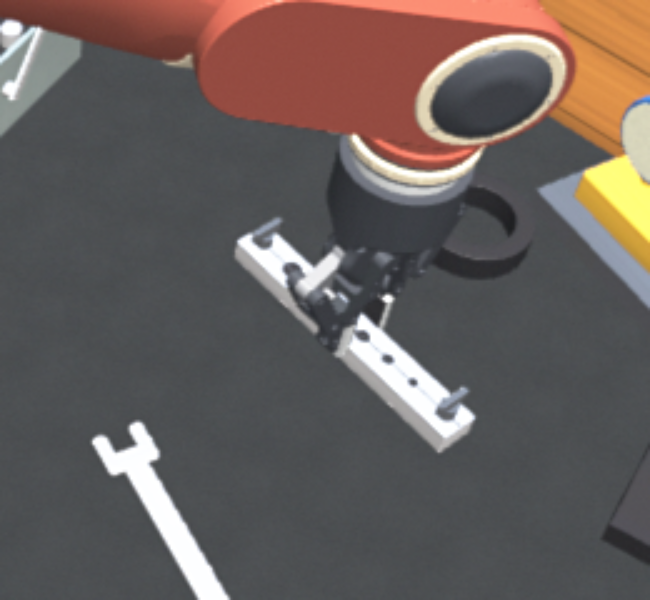

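play_rows(
  moves=[
    {"x": 0, "y": 0.5, "z": 1.5, "turn": -6, "jaw": 0},
    {"x": 0, "y": 0.5, "z": 1.5, "turn": -6, "jaw": 0},
    {"x": 0, "y": 0.5, "z": 1.5, "turn": -6, "jaw": 0},
    {"x": 0, "y": 0.5, "z": 1.5, "turn": -6, "jaw": 0},
    {"x": 0, "y": 0.5, "z": 1.5, "turn": -6, "jaw": 0},
    {"x": 0, "y": 0.5, "z": 1.5, "turn": -5, "jaw": 0},
    {"x": 0, "y": 0, "z": 0, "turn": 0, "jaw": 0},
  ],
)

```text
t: 16.0
tool_pos: [0.5691, -0.282, 0.1994]
tool_rot: [-0.77, 1.719, -1.724]
contact_force: [0.6, -0.4, -3.0]
opening: 0.0237
```

```bash
python3 st.py;python3 - <<'E'
from h import *
for n in("side","top"):cv2.imwrite(f"pics/{n}16.png",cam(n)["img"][:,:,::-1])
a=cv2.imread("pics/side16.png")
o=ctrl.get_obs();p=proj(cam('side'),o['tool_pos']);print(p)
u,v=int(p[0]),int(p[1]);u0=max(0,u-80);v0=max(0,v-100);print(u0,v0);cv2.imwrite("pics/d16.png",cv2.resize(a[v0:v0+120,u0:u0+160],None,fx=5,fy=5,interpolation=2))
E
```

```text
t 16.0 tcp [ 0.5691 -0.282   0.1994] case(mm) [-101.6 -455. ] jawyaw -41.71 ydir [ 0. -0. -1.] q [-0.58  0.1   1.62  0.    1.42  0.15] F [ 0.6 -0.4 -3. ] open 0.0237
[474.76485522 238.60046939]
394 138
```

View pics/d16.png

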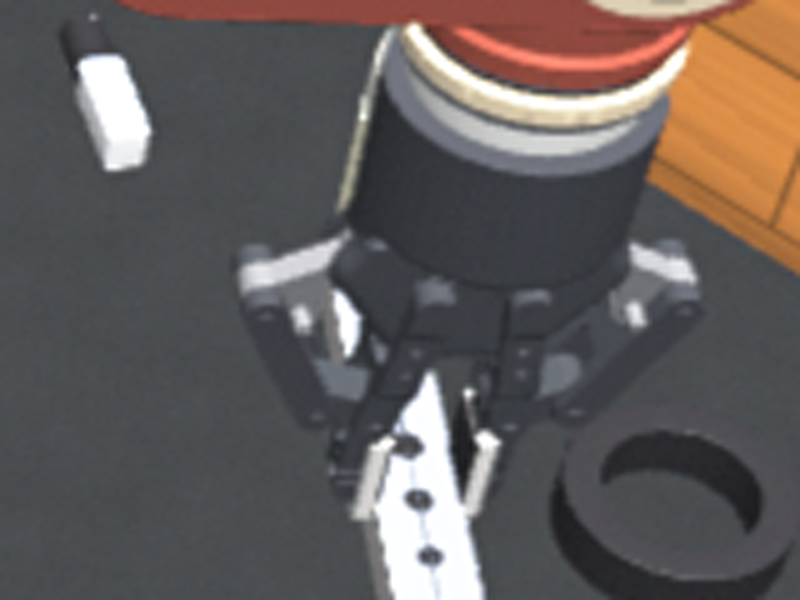

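Run:
```python
from h import *
from scipy.optimize import least_squares
d=cam('side');o=ctrl.get_obs();T=o['tool_pos'];a=np.radians(-41.7);j=np.array([np.cos(a),np.sin(a),0])
for uv in [(237,275),(255,315),(300,418),(335,485),(372,515),(478,515),(705,290),(575,418),(410,620)]:
    px=np.array([uv[0]/5+394,uv[1]/5+138])
    f=least_squares(lambda q:proj(d,T+q[0]*j+np.array([0,0,q[1]]))-px,[0,.05]);print(uv,(f.x*1000).round(1))
```

```text
(237, 275) [-65.6 103.1]
(255, 315) [-58.1  86.5]
(300, 418) [-38.   41.7]
(335, 485) [-22.3  10.6]
(372, 515) [-8.4 -4. ]
(478, 515) [24.6 -4.4]
(705, 290) [69.1 95.1]
(575, 418) [44.4 40.5]
(410, 620) [ 13.3 -57.2]
```

play_rows(
  moves=[
    {"x": -0.4, "y": 1, "z": 0, "turn": 5, "jaw": 0},
    {"x": -0.7, "y": 2, "z": 0, "turn": 6.7, "jaw": 0},
    {"x": -0.7, "y": 2.8, "z": 0, "turn": 6.8, "jaw": 0},
    {"x": -0.7, "y": 2.8, "z": 0, "turn": 6.8, "jaw": 0},
    {"x": -0.7, "y": 2.8, "z": 0, "turn": 6.8, "jaw": 0},
    {"x": -0.7, "y": 2.8, "z": 0, "turn": 6.8, "jaw": 0},
    {"x": -0.6, "y": 2.8, "z": 0, "turn": 6.8, "jaw": 0},
    {"x": -0.6, "y": 2.8, "z": 0, "turn": 6.6, "jaw": 0},
  ],
)

```text
t: 16.87
tool_pos: [0.516, -0.0831, 0.1956]
tool_rot: [-1.295, 1.069, -1.065]
contact_force: [1.4, 0.8, -2.8]
opening: 0.0237
```

```bash
python3 st.py
```

```text
t 16.87 tcp [ 0.516  -0.0831  0.1956] case(mm) [-117.3 -249.7] jawyaw 10.99 ydir [-0.  0. -1.] q [-0.3  -0.17  1.88 -0.    1.43 -0.49] F [ 1.4  0.8 -2.8] open 0.0237
```

play_rows(
  moves=[
    {"x": 0, "y": 2.7, "z": 0, "turn": 0, "jaw": 0},
    {"x": 0, "y": 2.8, "z": 0, "turn": 0, "jaw": 0},
    {"x": 0, "y": 2.8, "z": 0, "turn": 0, "jaw": 0},
    {"x": 0, "y": 2.8, "z": -0.5, "turn": 0, "jaw": 0},
    {"x": 0, "y": 2.8, "z": -1, "turn": 0, "jaw": 0},
    {"x": -0.1, "y": 2.8, "z": -1, "turn": 0, "jaw": 0},
    {"x": -0.2, "y": 2.8, "z": -1, "turn": 0, "jaw": 0},
    {"x": -0.2, "y": 2.8, "z": -1, "turn": 0, "jaw": 0},
  ],
)

```text
t: 17.53
tool_pos: [0.5112, 0.1397, 0.1504]
tool_rot: [-1.294, 1.072, -1.07]
contact_force: [0.8, -0.1, -3.3]
opening: 0.0238
```

play_rows(
  moves=[
    {"x": 0, "y": 2.0, "z": 0, "turn": 0, "jaw": 0},
    {"x": 0, "y": 0.8, "z": 0, "turn": 0, "jaw": 0},
    {"x": 0, "y": 0, "z": 0, "turn": 0, "jaw": 0},
  ],
)

```text
t: 17.78
tool_pos: [0.5115, 0.1678, 0.1511]
tool_rot: [-1.294, 1.071, -1.068]
contact_force: [0.3, -0.4, -2.8]
opening: 0.0235
```

```bash
python3 st.py;python3 - <<'E'
from h import *
for n in("side","top"):cv2.imwrite(f"pics/{n}17.png",cam(n)["img"][:,:,::-1])
a=cv2.imread("pics/side17.png")[0:250,150:483];b=cv2.imread("pics/top17.png")[100:300,90:350];cv2.imwrite("pics/d17.png",np.hstack([cv2.resize(a,(400,300)),cv2.resize(b,(400,300))]))
E
```

```text
t 17.78 tcp [0.5115 0.1678 0.1511] case(mm) [-75.7  -2.3] jawyaw 10.81 ydir [-0. -0. -1.] q [ 0.18 -0.09  1.89  0.    1.34 -0.01] F [ 0.3 -0.4 -2.8] open 0.0235
```

View pics/d17.png

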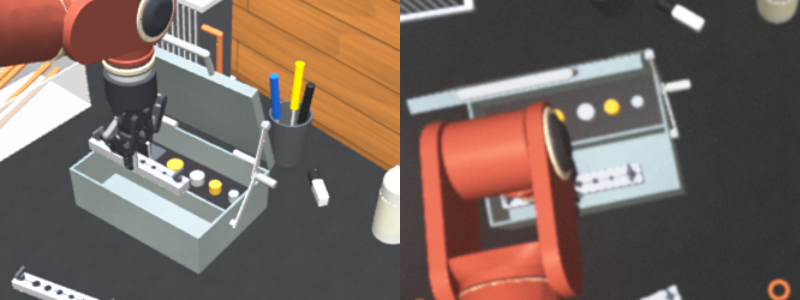

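play_rows(
  moves=[
    {"x": 0, "y": 0.2, "z": -1.5, "turn": -0.3, "jaw": 0},
    {"x": 0, "y": 0, "z": -1.7, "turn": 0, "jaw": 0},
    {"x": 0.4, "y": 0.1, "z": -1.0, "turn": 0, "jaw": 0},
    {"x": 0.9, "y": 0.15, "z": 0, "turn": 0, "jaw": 0},
    {"x": 0.9, "y": 0.15, "z": 0, "turn": 0, "jaw": 0},
    {"x": 0.9, "y": 0.15, "z": 0, "turn": 0, "jaw": 0},
    {"x": 0.5, "y": 0.1, "z": 0, "turn": 0, "jaw": 0},
    {"x": 0, "y": 0, "z": 0, "turn": 0, "jaw": 0},
  ],
)

```text
t: 18.55
tool_pos: [0.5508, 0.1754, 0.1122]
tool_rot: [-1.287, 1.074, -1.077]
contact_force: [-0.4, 0.6, -4.2]
opening: 0.0237
```

```bash
python3 st.py;python3 - <<'E'
from h import *
for n in("side","top"):cv2.imwrite(f"pics/{n}18.png",cam(n)["img"][:,:,::-1])
a=cv2.imread("pics/side18.png")[60:240,180:380];b=cv2.imread("pics/top18.png")[100:280,90:290];cv2.imwrite("pics/d18.png",np.hstack([cv2.resize(a,(400,360)),cv2.resize(b,(400,360))]))
E
```

```text
t 18.55 tcp [0.5508 0.1754 0.1122] case(mm) [-35.7  -2. ] jawyaw 10.31 ydir [ 0.  0. -1.] q [ 0.18  0.04  1.83 -0.    1.27 -0.  ] F [-0.4  0.6 -4.2] open 0.0237
```

View pics/d18.png

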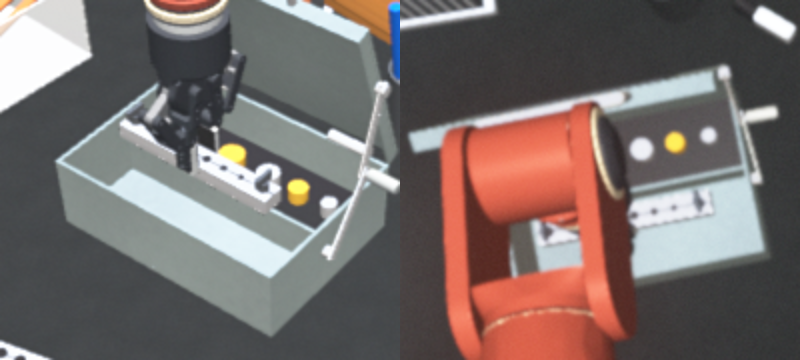

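play_rows(
  moves=[
    {"x": -0.2, "y": 0, "z": -1, "turn": 0.2, "jaw": 0},
    {"x": 0, "y": 0, "z": -1.5, "turn": 0, "jaw": 0},
    {"x": 0, "y": 0, "z": -1.5, "turn": 0, "jaw": 0},
    {"x": 0, "y": 0, "z": -1, "turn": 0, "jaw": 0},
    {"x": 0, "y": 0, "z": 0, "turn": 0, "jaw": 0},
  ],
)

```text
t: 19.07
tool_pos: [0.5435, 0.1748, 0.0571]
tool_rot: [-1.296, 1.077, -1.07]
contact_force: [-0.6, 0.7, -3.5]
opening: 0.0235
```

```bash
python3 st.py;python3 - <<'E'
from h import *
for n in("side","top"):cv2.imwrite(f"pics/{n}19.png",cam(n)["img"][:,:,::-1])
a=cv2.imread("pics/side19.png")[60:240,180:380];b=cv2.imread("pics/top19.png")[100:280,90:290];cv2.imwrite("pics/d19.png",np.hstack([cv2.resize(a,(400,360)),cv2.resize(b,(400,360))]))
E
```

```text
t 19.07 tcp [0.5435 0.1748 0.0571] case(mm) [-43.   -1.3] jawyaw 10.55 ydir [-0.01 -0.   -1.  ] q [ 0.18  0.1   1.87 -0.    1.18 -0.  ] F [-0.6  0.7 -3.5] open 0.0235
```

View pics/d19.png

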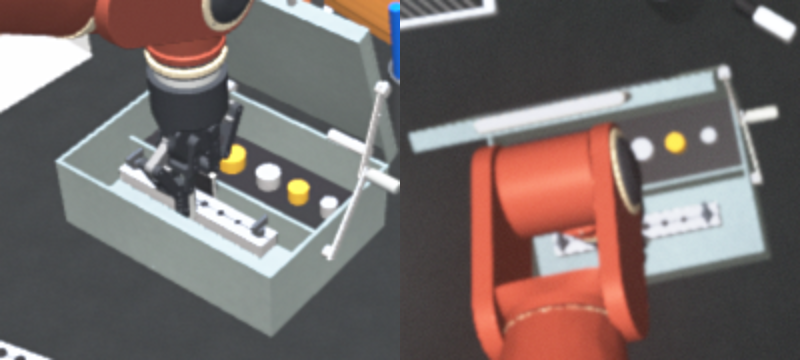

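play_rows(
  moves=[
    {"x": 0.2, "y": 0.1, "z": -1, "turn": 0, "jaw": 0},
    {"x": 0, "y": 0, "z": -1, "turn": 0, "jaw": 0},
    {"x": 0, "y": 0, "z": -0.5, "turn": 0, "jaw": 0},
    {"x": 0, "y": 0, "z": 0, "turn": 0, "jaw": 0},
    {"x": 0, "y": 0, "z": 0, "turn": 0, "jaw": 0},
  ],
)

```text
t: 19.58
tool_pos: [0.5479, 0.1762, 0.0349]
tool_rot: [-1.292, 1.074, -1.072]
contact_force: [0.5, 0.0, -3.4]
opening: 0.0237
```

```bash
python3 st.py;python3 - <<'E'
from h import *
for n in("side","top"):cv2.imwrite(f"pics/{n}20.png",cam(n)["img"][:,:,::-1])
a=cv2.imread("pics/side20.png")[60:240,180:380];cv2.imwrite("pics/d20.png",cv2.resize(a,(660,594)))
E
```

```text
t 19.58 tcp [0.5479 0.1762 0.0349] case(mm) [-38.4  -0.7] jawyaw 10.53 ydir [-0. -0. -1.] q [ 0.18  0.14  1.87 -0.    1.13 -0.  ] F [ 0.5  0.  -3.4] open 0.0237
```

View pics/d20.png

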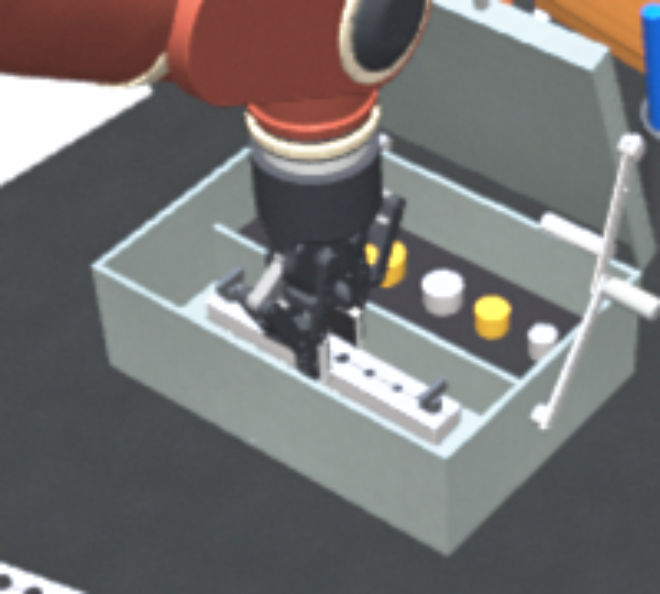

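play_rows(
  moves=[
    {"x": 0, "y": 0, "z": -0.5, "turn": 0, "jaw": 0},
    {"x": 0, "y": 0, "z": -0.5, "turn": 0, "jaw": 0},
    {"x": 0, "y": 0, "z": -0.3, "turn": 0, "jaw": 0},
    {"x": 0, "y": 0, "z": 0, "turn": 0, "jaw": 0},
    {"x": 0, "y": 0, "z": 0, "turn": 0, "jaw": 0},
  ],
)

```text
t: 20.1
tool_pos: [0.548, 0.1762, 0.0222]
tool_rot: [-1.291, 1.073, -1.072]
contact_force: [-0.1, 0.2, -3.1]
opening: 0.0233
```

```bash
python3 st.py
```

```text
t 20.1 tcp [0.548  0.1762 0.0222] case(mm) [-38.3  -0.7] jawyaw 10.53 ydir [-0. -0. -1.] q [ 0.18  0.16  1.87  0.    1.11 -0.  ] F [-0.1  0.2 -3.1] open 0.0233
```

play_rows(
  moves=[
    {"x": 0, "y": 0, "z": -0.3, "turn": 0, "jaw": 0},
    {"x": 0, "y": 0, "z": -0.2, "turn": 0, "jaw": 0},
    {"x": 0, "y": 0, "z": -0.1, "turn": 0, "jaw": 0},
    {"x": 0, "y": 0, "z": 0, "turn": 0, "jaw": 0},
  ],
)

```text
t: 20.43
tool_pos: [0.5481, 0.1762, 0.0163]
tool_rot: [-1.291, 1.073, -1.072]
contact_force: [-0.1, 1.1, -4.0]
opening: 0.0232
```

```bash
python3 st.py;python3 - <<'E'
from h import *
for n in("side","top"):cv2.imwrite(f"pics/{n}21.png",cam(n)["img"][:,:,::-1])
a=cv2.imread("pics/side21.png")[60:240,180:380];cv2.imwrite("pics/d21.png",cv2.resize(a,(660,594)))
E
```

```text
t 20.43 tcp [0.5481 0.1762 0.0163] case(mm) [-38.2  -0.7] jawyaw 10.53 ydir [-0. -0. -1.] q [ 0.18  0.17  1.87 -0.    1.1  -0.  ] F [-0.1  1.1 -4. ] open 0.0232
```

View pics/d21.png

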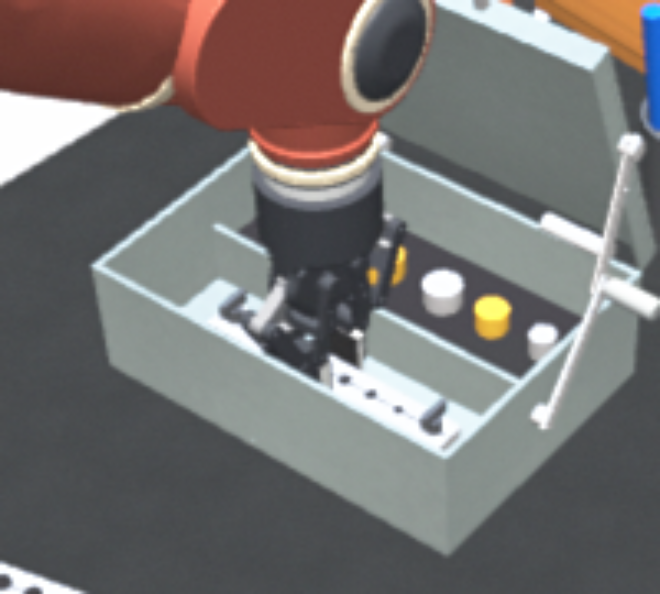

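play_rows(
  moves=[
    {"x": 0, "y": 0, "z": -0.2, "turn": 0, "jaw": 0},
    {"x": 0, "y": 0, "z": -0.15, "turn": 0, "jaw": 0},
    {"x": 0, "y": 0, "z": 0, "turn": 0, "jaw": 0},
    {"x": 0, "y": 0, "z": 0, "turn": 0, "jaw": 0},
  ],
)

```text
t: 20.87
tool_pos: [0.5482, 0.1762, 0.013]
tool_rot: [-1.291, 1.073, -1.073]
contact_force: [-0.3, -0.6, -3.7]
opening: 0.0234
```

```bash
python3 st.py
```

```text
t 20.87 tcp [0.5482 0.1762 0.013 ] case(mm) [-38.1  -0.7] jawyaw 10.53 ydir [-0. -0. -1.] q [ 0.18  0.17  1.88 -0.    1.09 -0.  ] F [-0.3 -0.6 -3.7] open 0.0234
```

play_rows(
  moves=[
    {"x": 0, "y": 0, "z": -0.15, "turn": 0, "jaw": 0},
    {"x": 0, "y": 0, "z": 0, "turn": 0, "jaw": 0},
    {"x": 0, "y": 0, "z": 0, "turn": 0, "jaw": 2.7},
    {"x": 0, "y": 0, "z": 0, "turn": 0, "jaw": 3.0},
    {"x": 0, "y": 0, "z": 0, "turn": 0, "jaw": 3.2},
    {"x": 0, "y": 0, "z": 0, "turn": 0, "jaw": 3.2},
  ],
)

```text
t: 21.37
tool_pos: [0.5491, 0.1764, 0.0125]
tool_rot: [-1.289, 1.072, -1.073]
contact_force: [0.1, -0.5, 0.2]
opening: 0.0319
```

```bash
python3 st.py;python3 - <<'E'
from h import *
for n in("side","top"):cv2.imwrite(f"pics/{n}22.png",cam(n)["img"][:,:,::-1])
a=cv2.imread("pics/side22.png")[60:240,180:380];cv2.imwrite("pics/d22.png",cv2.resize(a,(660,594)))
E
```

```text
t 21.37 tcp [0.5491 0.1764 0.0125] case(mm) [-37.1  -0.7] jawyaw 10.53 ydir [ 0.  0. -1.] q [ 0.18  0.18  1.87  0.    1.09 -0.  ] F [ 0.1 -0.5  0.2] open 0.0319
```

View pics/d22.png

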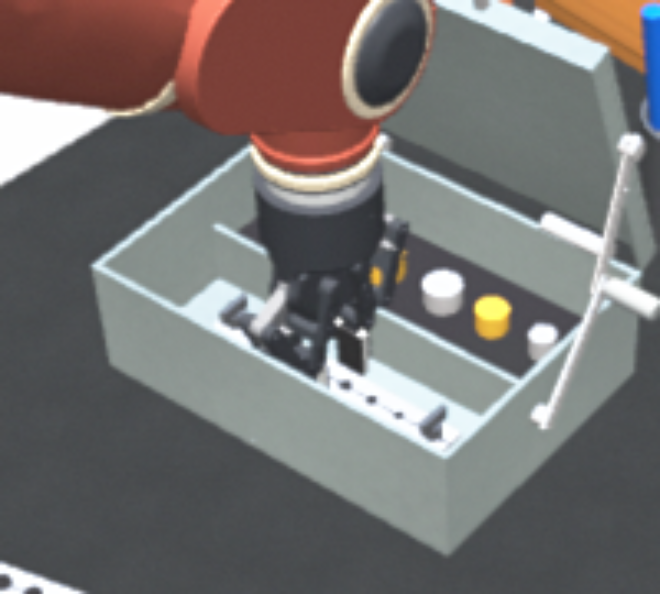

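play_rows(
  moves=[
    {"x": 0, "y": 0, "z": 0.5, "turn": 0, "jaw": 3.2},
    {"x": 0, "y": 0, "z": 1, "turn": 0, "jaw": 3.2},
    {"x": 0, "y": 0, "z": 2, "turn": 0, "jaw": 3.2},
    {"x": 0, "y": 0, "z": 2, "turn": 0, "jaw": 3.2},
    {"x": 0, "y": 0, "z": 2, "turn": 0, "jaw": 3.2},
    {"x": -1, "y": -0.2, "z": 1.5, "turn": 0, "jaw": 3.2},
    {"x": -2, "y": -0.4, "z": 1, "turn": 0, "jaw": 3.2},
    {"x": -2.5, "y": -0.5, "z": 1, "turn": 0, "jaw": 3.2},
  ],
)

```text
t: 22.13
tool_pos: [0.4943, 0.1654, 0.1243]
tool_rot: [-1.288, 1.071, -1.074]
contact_force: [0.0, 0.1, -0.3]
opening: 0.0322
```

play_rows(
  moves=[
    {"x": -2.5, "y": 0, "z": 1, "turn": 0, "jaw": 3.2},
    {"x": -2.5, "y": 1.5, "z": 1, "turn": 0, "jaw": 3.2},
    {"x": -1.5, "y": 3, "z": 1, "turn": 0, "jaw": 3.2},
    {"x": -1, "y": 3, "z": 1, "turn": 0, "jaw": 3.2},
    {"x": -1, "y": 3, "z": 0, "turn": 0, "jaw": 3.2},
    {"x": -1, "y": 3, "z": 0, "turn": 0, "jaw": 3.2},
    {"x": -1, "y": 3, "z": 0, "turn": 0, "jaw": 3.2},
    {"x": 0, "y": 0, "z": 0, "turn": 0, "jaw": 3.2},
  ],
)

```text
t: 22.8
tool_pos: [0.3868, 0.3342, 0.1632]
tool_rot: [-1.29, 1.07, -1.068]
contact_force: [0.1, -0.5, -1.0]
opening: 0.0317
```

```bash
python3 st.py;python3 - <<'E'
from h import *
D={}
for n in("side","top"):
    D[n]=cam(n);cv2.imwrite(f"pics/{n}23.png",D[n]["img"][:,:,::-1])
a=cv2.imread("pics/side23.png")[40:240,160:427];b=cv2.imread("pics/top23.png")[100:300,90:357];cv2.imwrite("pics/d23.png",np.hstack([cv2.resize(a,(400,300)),cv2.resize(b,(400,300))]))
E
```

```text
t 22.8 tcp [0.3868 0.3342 0.1632] case(mm) [-167.8  184.2] jawyaw 10.81 ydir [ 0.  0. -1.] q [ 0.57 -0.17  1.94  0.    1.37  0.38] F [ 0.1 -0.5 -1. ] open 0.0317
```

View pics/d23.png

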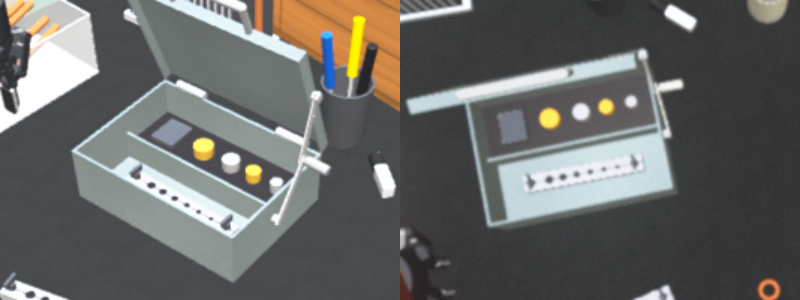

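View pics/side23.png

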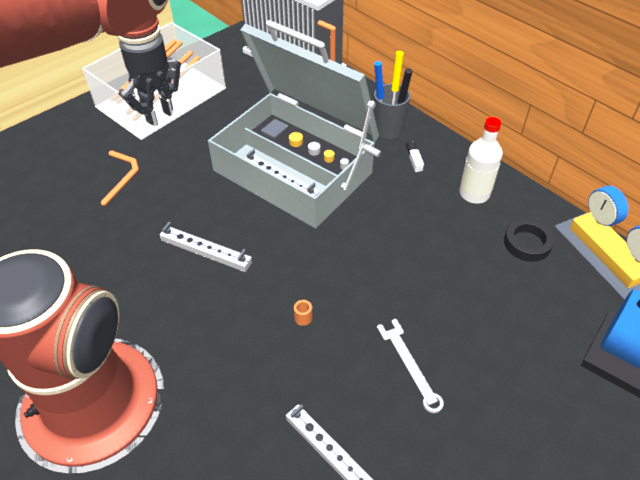

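Run:
```python
from h import *
D={n:cam(n) for n in("side","top")}
a=.18448;C=np.array([.58549,.18395]);R2=np.array([[np.cos(a),-np.sin(a)],[np.sin(a),np.cos(a)]])
cs=D['side']['img'][130:210,235:335,::-1];ct=D['top']['img'][195:240,165:265,::-1]
cv2.imwrite('pics/d24.png',np.vstack([cv2.resize(cs,(700,560//2*1)),cv2.resize(ct,(700,315))]))
for q in("stay_knob","lid_handle","flare_bar"):
    ps=[]
    for n in D:
        r=pinpoint(n,q);print(q,n,[(round(x['score'],2),np.round(x['point'],1)) for x in r[:3]]);ps.append(r[0]['point'] if r else None)
    if all(p is not None for p in ps) and q!='flare_bar':
        P=tri([D['side'],D['top']],ps);print(P,R2.T@(P[:2]-C))
# bar by top view at z=.023 top face
for p in((166.,221.),):pass
B=atz(D['top'],(90+582/400*267-267+0 if 0 else 90+(582-400)*267/400,100+173*200/300),.023);print('bar',R2.T@(B[:2]-C))
```

```text
stay_knob side [(0.68, array([371.4, 150.9]))]
stay_knob top [(0.47, array([271.9, 154.5]))]
[0.66306682 0.02551929 0.117032  ] [ 0.04719868 -0.16997276]
lid_handle side [(0.8, array([292.4,  34.3]))]
lid_handle top [(0.83, array([165.5, 151.5]))]
[0.61739164 0.19389205 0.313647  ] [0.03318404 0.00392146]
flare_bar side [(0.86, array([281.8, 181.9])), (0.65, array([205.2, 247.2])), (0.6, array([334.2, 459.6]))]
flare_bar top [(0.93, array([430. , 342.2])), (0.83, array([236.5, 307.6])), (0.79, array([213.3, 215.7]))]
bar [-0.0389687   0.00128313]
```

View pics/d24.png

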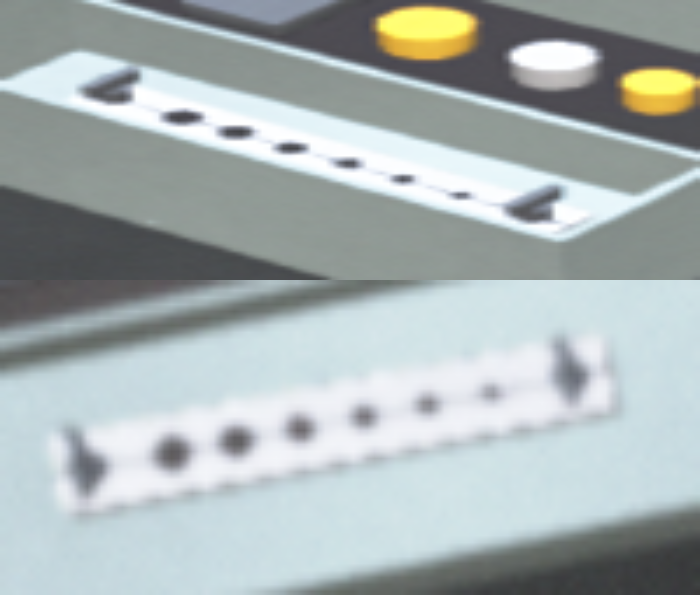

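Run:
```python
from h import *
D={n:cam(n) for n in("side","top")}
print(tri([D['side'],D['top']],[(281.8,181.9),(213.3,215.7)]))
for n in D: print([(round(r['score'],2),np.round(r['point'],1)) for q in('wrench','coupling') for r in pinpoint(n,q)[:1]])
from station import finish_job
print(finish_job())
```

```text
[ 0.55026696  0.17985208 -0.0052665 ]
[(0.58, array([408.1, 366.8])), (0.87, array([305.1, 319.1]))]
[(0.63, array([212.2, 215.7])), (0.57, array([334.7, 295. ]))]
the job is handed in; nothing more can be done
None
```

I raised the lid by its handle to about 1.17 rad and pushed the stay knob back through straight to its stop. I then laid the flaring bar that started farthest from the base flat in the front tray, screws up, and handed the job in at about 23 s. No verdict is reported on hand-in.

**Stay and lid:** after I let go, the knob measured about 57 mm behind and 67 mm above its pivot, against 53 and 70 mm expected when locked. The lid handle was at z of about 0.314 m, which puts the lid at roughly 1.22 to 1.24 rad. Both stayed put in every later picture.

**Flaring bar:** from the top view its centre is about 7 mm behind the tray centre and 1 mm to the left. It looks flat with the screws up. I released it 2 mm or less above the floor.

**Wrench and coupling:** I kept the arm well clear of both. In the side view their network positions match the start to within about 3 pixels, and the final picture shows them where they were.

**Checks that disagreed:**
- The network's points for the bar gave an origin height of −5 mm, where about +5 mm is right. I put this down to pixel error.
- In the last top view, the "wrench" detection landed on the flaring bar instead, so only the side view confirms the wrench.
- While lifting the lid, the tool briefly felt about 26 N in x because I was pulling slightly off the handle's arc. I corrected that during the lift.

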